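# Turn the steel-faced board over onto its stand

## Task

The board lies wood side up in front of the low wooden stand. Push it up against the front of the stand until it stands on edge and tips over onto the stand, steel face up, then push it up and back until it lies flat on the bed, squarely against the fence and not sticking out past the stand's ends. Leave the jar, the wax tube and the tape roll nearest the work where they stand.

Things in the scene. Friction and masses are not known exactly. Their poses are not given: they have to be found in the camera images.
- board_mid (a point): Centre of the loose board, half-way up (11 mm above the bench at the start): brown wood, steel sheet on its underside, 110 mm (own x) by 140 mm (own y) by 22 mm thick (own z), 0.2 to 0.4 kg. Own z points out of the wood face: up at the start, down when turned over. Own +x points to the square long edge, which faces the stand; it starts 10 to 85 mm clear of it, up to 0.3 rad askew.
- board_edge (a point): Middle of the board's other long edge (own x = -55 mm), 18.5 mm above the underside, same axes as board_mid. This edge, away from the stand, is undercut for fingers: its upper 7 mm are upright; below, it slopes inward, 12 mm in at the underside 15 mm lower, so low fingertips tilted to point toward the stand lift it. Tipped over, the board may come to lie aslant, its square edge still on the bench.
- stand: Light-wood stand fixed to the bench: solid block 130 mm deep (own x), 220 mm wide (own y). Origin: centre of its underside. Upright front at own x = -65 mm, 30 mm high; the flat bed, 30 mm above the bench, runs from there to own x = +51 mm, where a darker fence, 14 mm thick and 14 mm higher than the bed, spans the width. Own +x points from front to fence.
- jar: White jar with a blue cap, 39 mm across, 62 mm high, standing loose between the tape roll and the upright pink sleeve; leave it alone. Origin at the centre of its underside.
- wax_tube: Upright blue wax tube, 28 mm across, 60 mm high, standing loose in front of the pocket scale; leave it alone. Origin at the centre of its underside.
- tape_roll: Roll of tan tape lying flat, 73 mm across, 18 mm high, loose to the left of the work; leave it alone. Origin at the centre of its underside.
- lamp_head (a point): Centre of the black work lamp's head, a fixed obstacle over the tray at the left, between the arm's start and the work: 58 mm (x) by 350 mm (y) by 80 mm high, from 207 to 287 mm above the bench. Its arm runs from the head's right end up, back and right to about x 0.86, y 0.1 at 0.42 m height. Draw the tool back toward the base before swinging right past it.

How it is judged:
By the outcome, as a careful person would: the job done as asked, in the order asked, and still so for the second after the job is handed in, with the robot touching nothing.
It also fails if it takes over 72 s, if anything falls off the work surface, if the arm or the gripper's body presses on something with over 40 N, if the wrist force passes 120 N, or if a joint passes its speed limit or range.

## Robot

A 6-joint arm with a two-finger parallel gripper is mounted at the origin on a cart in front of the work surface, level with it; the furniture and walls round the work are solid. World frame = base frame: x ahead of the robot, y to its left, z up, the work surface at z = 0. Lengths are in m, angles in rad, forces in N, time in s.
With the tool pointing down it reaches from about 0.35 to 0.925 m from the base axis. Payload 6.4 kg.
Tool frame: the origin (TCP) lies between the finger pads; the fingertips stand 17 mm ahead of it and the grasp point (between the pads) lies 2 mm behind it; z points along the fingers, x is the direction in which the jaws open and shut, and the axes are right-handed (so a half turn about z gives the same grasp; the last joint's range is limited). The gripper opens to 85 mm and grips with 20 to 120 N. Pads are 22 mm wide; open, the fingers measure 114 mm over their backs; the gripper's body (76 mm by 85 mm) begins 54 mm behind the grasp point. The pads swing forward as they close: fully open they stand 13 mm farther back than shut.
Start: joints at [-1.44, 0.245, 1.558, -0, 1.339, -0.174], TCP at [0.195, -0.62, 0.248] pointing down, gripper open.
Joint ranges: [-3.13, 3.13], [-1.02, 2.26], [0.13, 2.54], [-0.95, 4.09], [0.21, 2.88], [-2.74, 2.74]. Speed limits (rad/s): [2.57, 2.57, 3.14, 3.14, 3.14, 3.14].

## Interface

Orientations are given as a unit quaternion [w, x, y, z].
In Python, from rig import robot, optics gives the robot as it stands.
- The arm moves only by the shell command python3 -m inch 'ROWS' [FORCE]. ROWS is JSON, a list of rows, each an object of numbers: "dx", "dy", "dz": the shift along the tool's x, y, z in units of 100 mm (1.0 is 100 mm); "turn": the turn about the tool's z in units of 120 degrees (1.0 is 120 degrees); "claw": the closure, from -1 (fully open) to 1 (shut). A call has 1 to 20 rows; each row shifts and turns the commanded pose from where the row before left it, along the tool's axes as they then stand; what a row does not reach is not made up. A row lasts 1/12 s, in which the tool goes at most 41.7 mm and 7.16 degrees, less where a joint would pass 70% of its speed; a pose out of reach is approached as far as the arm can. A call with a number of a shift or a turn outside -1 to 1 is refused whole. A call with a gripper value outside its range is refused whole. The fingers move at their own pace and stop on an object; FORCE is the grip in N (left out, the last holds). Time passes only in rows, so rows that do not move let the fingers close. It gives the time, the measured TCP pose, the force and the opening at its end, in the units of the state.
- robot.get_state(): the state, without advancing time (a new reading comes with each control period).
- optics.get_image(name): name is "scene" or "top" or "wrist"; returns (picture, depth): 420x560x3 uint8, red, green, blue; 420x560 float32, m along the optical axis (not along the pixel's ray), 0 where there is no reading.
- optics.get_calibration(name): a dict with "fx", "fy", "cx", "cy" (pixels), "view" (4x4, takes a point from world to camera coordinates). Camera axes: x right, y down, z forward; pixel columns grow to the right and rows downward; lengths in m; the calibration is good to about 2 mm. The wrist camera is an equidistant fisheye: a pixel r from the principal point sees the ray r / f radians off the axis. A picture is of the moment at which its call begins: read the wrist's pose just before it. get_calibration takes no time and is no camera call; for the wrist camera it gives the pose at the moment of the call.
- robot.finish_job(): hands the job in, once; it reports no verdict.
The state is a dict: "t": time; "qpos": joint angles; "qvel": joint speeds; "joint_torque": joint torques, N m; "tool_pos": TCP position; "tcp_rot": TCP orientation; "contact_force": force on the tool from outside, world axes, zero at the start; "wrist_torque": the same for the moment, N m; "gripper_width": finger opening in m.
Only numpy, scipy, OpenCV 4.12 (cv2) and the standard library are available. Lean on these libraries where they do the work, as an engineer would, in place of code of your own. Each camera call takes 0.05 s, during which the arm holds its last target.

## Working session

There is one attempt and no reset: what is moved stays moved. The work goes in short steps, Python scripts to look and compute and a shell command to move; the robot and the scene stay as the last step left them, time stands still between calls to the robot, and variables do not carry over. Pictures are saved under pics/ and viewed, and the job is handed in when it is done.

```bash
ls; mkdir -p pics; python3 - <<'E'
from rig import robot, optics
import cv2
print(robot.get_state())
for n in ["scene","top","wrist"]:
    im,d=optics.get_image(n); cv2.imwrite(f"pics/{n}0.png",im[:,:,::-1])
    print(n,optics.get_calibration(n))
E
```

```text
pics
{'t': 0.0, 'qpos': array([-1.44009662e+00,  2.45846248e-01,  1.55905574e+00, -1.22961446e-05,
        1.33865951e+00, -1.74084052e-01]), 'qvel': array([ 0.00068182, -0.00083626, -0.0008379 , -0.00013289, -0.00181332,
        0.00142458]), 'joint_torque': array([-1.59559448e-03, -4.29511571e+01, -3.26131403e+01, -2.47384751e-04,
        5.33667000e-03,  4.37078171e-06]), 'tool_pos': array([ 0.19499852, -0.61950051,  0.24713726]), 'tcp_rot': array([-7.06889650e-04,  8.06253172e-01, -5.91569821e-01, -6.85150033e-04]), 'contact_force': array([-0.20309688,  0.12678314,  0.7618838 ]), 'wrist_torque': array([ 0.04519984, -0.00443079,  0.02413735]), 'gripper_width': 0.08525132419456383}
scene {'fx': 547.0083888768075, 'fy': 547.0083888768075, 'cx': 291.96539088171926, 'cy': 200.8418088675858, 'view': array([[ 8.82962510e-01, -4.69443226e-01, -5.13383306e-04,
        -4.98871045e-01],
       [-2.53389420e-01, -4.75671827e-01, -8.42336106e-01,
         3.67400880e-01],
       [ 3.95184777e-01,  7.43881288e-01, -5.38952337e-01,
         1.26218528e+00],
       [ 0.00000000e+00,  0.00000000
[... 169 characters left out ...]
[[ 0.01234878, -0.99986831,  0.01052951,  0.10520363],
       [-0.99604294, -0.01322703, -0.08788351,  0.65027573],
       [ 0.08801121, -0.00940259, -0.99607511,  1.37853402],
       [ 0.        ,  0.        ,  0.        ,  1.        ]])}
wrist {'fx': 325.19226210127806, 'fy': 325.19226210127806, 'cx': 274.88841485696173, 'cy': 204.61735370728306, 'view': array([[ 3.01883422e-01, -9.53344681e-01, -5.64896602e-04,
        -6.49895190e-01],
       [-9.15696727e-01, -2.90126699e-01,  2.78075534e-01,
        -3.73773407e-02],
       [-2.65265722e-01, -8.34291196e-02, -9.60559045e-01,
         3.77958104e-01],
       [ 0.00000000e+00,  0.00000000e+00,  0.00000000e+00,
         1.00000000e+00]])}
```

View pics/scene0.png

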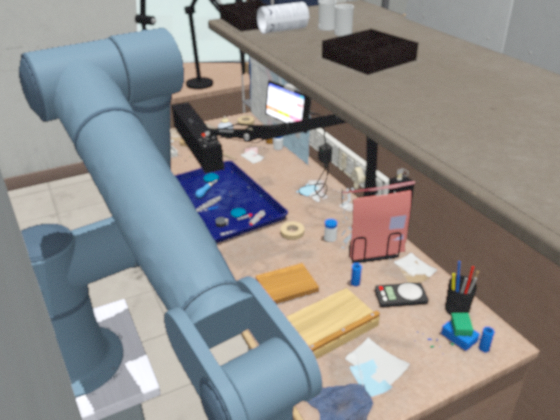

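View pics/top0.png

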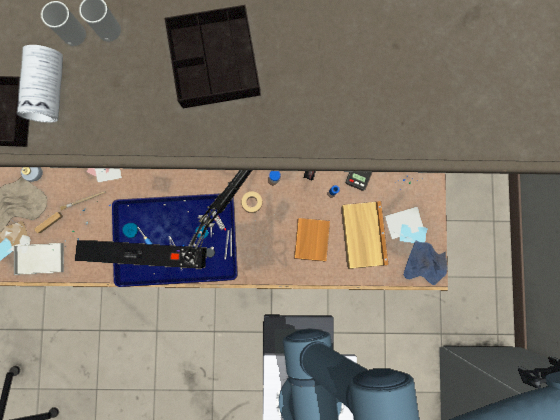

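View pics/wrist0.png

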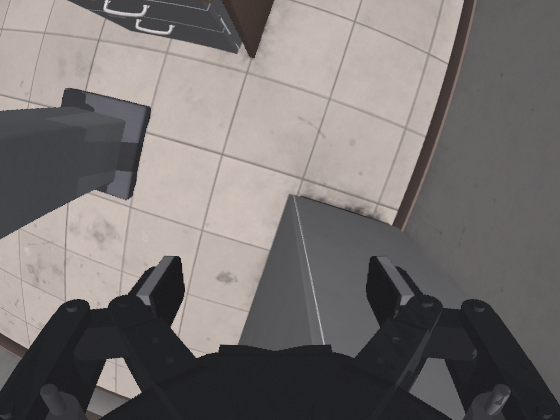

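```bash
cat > h.py <<'E'
import numpy as np, cv2
from rig import robot, optics
def px2w(n,u,v,z,c=None):
    c=c or optics.get_calibration(n); V=c['view'];R=V[:3,:3];t=V[:3,3]
    if n=='wrist':
        a=np.array([(u-c['cx'])/c['fx'],(v-c['cy'])/c['fy']]);r=np.linalg.norm(a)
        ray=np.array([*(a/r*np.sin(r)),np.cos(r)])
    else: ray=np.array([(u-c['cx'])/c['fx'],(v-c['cy'])/c['fy'],1])
    o=-R.T@t; d=R.T@ray
    return o+d*(z-o[2])/d[2]
def w2px(n,p,c=None):
    c=c or optics.get_calibration(n);V=c['view'];q=V[:3,:3]@np.array(p)+V[:3,3]
    if n=='wrist':
        th=np.arctan2(np.hypot(q[0],q[1]),q[2]);k=th/np.hypot(q[0],q[1])
        return np.array([c['cx']+c['fx']*k*q[0],c['cy']+c['fy']*k*q[1]])
    return np.array([c['cx']+c['fx']*q[0]/q[2],c['cy']+c['fy']*q[1]/q[2]])
E
python3 - <<'E'
import cv2
im=cv2.imread('pics/top0.png')
cv2.imwrite('pics/top0c.png',cv2.resize(im[165:295,230:430],None,fx=4,fy=4,interpolation=cv2.INTER_CUBIC))
im=cv2.imread('pics/scene0.png')
cv2.imwrite('pics/scene0c.png',cv2.resize(im[200:370,230:430],None,fx=3.5,fy=3.5,interpolation=cv2.INTER_CUBIC))
E
```

```text
(no output)
```

View pics/top0c.png

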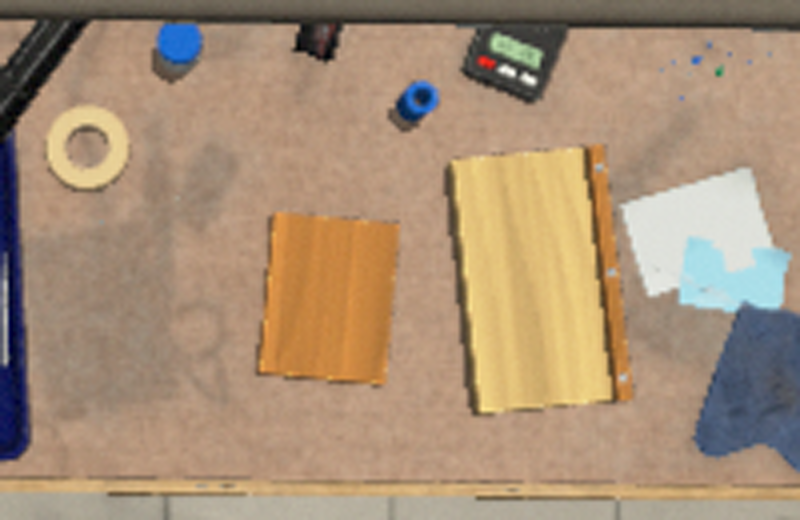

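View pics/scene0c.png

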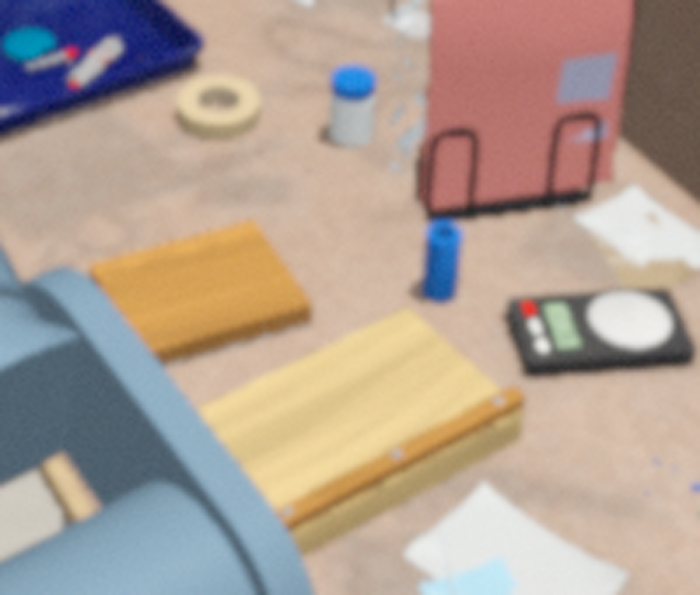

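```bash
python3 - <<'E'
from h import *
def T(x,y,z): return px2w('top',230+(x+.5)/4-.5,165+(y+.5)/4-.5,z)
b=[T(*p,.022) for p in [(273,213),(398,224),(385,384),(261,374)]]
s=[T(452,160,.03),T(478,413,.03),T(632,400,.044),T(605,147,.044)]
np.set_printoptions(precision=4,suppress=True)
print(np.array(b)); print(np.array(s))
for q in (b,s):
    print([np.linalg.norm(q[i][:2]-q[(i+1)%4][:2]) for i in range(4)], np.mean(q,0), [np.degrees(np.arctan2(*(q[(i+1)%4]-q[i])[[1,0]])) for i in range(4)])
print('wax',T(422,95,.06),'jar',T(180,42,.062),'tape',T(88,147,.018),'traycorner',T(20,450,.02),'edge',T(400,480,0))
c=optics.get_calibration('top')
for p in [(205,258,.247),(78,250,.247),(205,258,.287)]: print(px2w('top',*p))
E
```

```text
[[ 0.6217  0.045   0.022 ]
 [ 0.6135 -0.0637  0.022 ]
 [ 0.4753 -0.0527  0.022 ]
 [ 0.4826  0.0543  0.022 ]]
[[ 0.6692 -0.1094  0.03  ]
 [ 0.4519 -0.1313  0.03  ]
 [ 0.4652 -0.2597  0.044 ]
 [ 0.6808 -0.2388  0.044 ]]
[np.float64(0.1090302733929188), np.float64(0.13859443893795761), np.float64(0.10715586704199334), np.float64(0.13934615411826848)] [ 0.5483 -0.0043  0.022 ] [np.float64(-94.29037743567487), np.float64(175.43677844256965), np.float64(86.10956313038939), np.float64(-3.789958190666293)]
[np.float64(0.21834795374935928), np.float64(0.12901331493271703), np.float64(0.21660108661992503), np.float64(0.12995563581524788)] [ 0.5668 -0.1848  0.037 ] [np.float64(-174.2352764065563), np.float64(-84.12409348730084), np.float64(5.517679356119519), np.float64(95.10402651305485)]
wax [ 0.7214 -0.0789  0.06  ] jar [0.7637 0.1278 0.062 ] tape [0.6776 0.2069 0.018 ] traycorner [0.4153 0.2603 0.02  ] edge [ 0.3918 -0.0687  0.    ]
[0.4866 0.3254 0.247 ]
[0.5051 0.6914 0.247 ]
[0.4879 0.3187 0.287 ]
```

```bash
python3 -m inch '[{"turn":-0.059},{"turn":-0.059},{"turn":-0.059},{"turn":-0.059},{"turn":-0.059},{"turn":-0.059},{"turn":-0.059},{"turn":-0.059},{"turn":-0.059},{"turn":-0.059},{"turn":-0.059},{}]'
cat >> h.py <<'E'
SH=np.radians(-84.4); S0=np.array([.5668,-.1848])
SX=np.array([np.cos(SH),np.sin(SH)]); SY=np.array([-SX[1],SX[0]])
def ws(p): d=np.array(p[:2])-S0; return np.array([d@SX,d@SY])
def sw(a,b): return S0+a*SX+b*SY
def rot(q):
    from scipy.spatial.transform import Rotation as R
    return R.from_quat([q[1],q[2],q[3],q[0]]).as_matrix()
def st():
    s=robot.get_state();R=rot(s['tcp_rot']);p=s['tool_pos']
    print('t %.2f'%s['t'],'tcp',np.round(p,4),'stand',np.round(ws(p),4),'xhead %.2f'%np.degrees(np.arctan2(R[1,0],R[0,0])),'zax',np.round(R[:,2],3),'F',np.round(s['contact_force'],1),'M',np.round(s['wrist_torque'],1),'w %.4f'%s['gripper_width'],'q',np.round(s['qpos'],2))
    return p,R
def to(a,b,z):
    p,R=st(); t=np.array([*sw(a,b),z]); print('to',np.round(t,4),'units',np.round(R.T@(t-p)*10,3))
def cyc(): pass
E
python3 -c "
from h import *
to(-.26,0,.20)"
```

```text
t 0.15 tcp [ 0.195  -0.6196  0.2474] stand [ 0.3965 -0.4124] xhead -72.53 zax [-0.     0.001 -1.   ] F [-0.2 -0.2 -0.2] M [ 0.  0. -0.] w 0.0859 q [-1.44  0.25  1.56 -0.    1.34 -0.17]
to [0.5414 0.074  0.2   ] units [-5.576 -5.386  0.484]invalid input at $[0]: expected keys dx, dy, dz, turn, claw
```

```bash
python3 -m inch '[{"dx":0,"dy":0,"dz":0,"claw":-1,"turn":-0.059},{"dx":0,"dy":0,"dz":0,"claw":-1,"turn":-0.059},{"dx":0,"dy":0,"dz":0,"claw":-1,"turn":-0.059},{"dx":0,"dy":0,"dz":0,"claw":-1,"turn":-0.059},{"dx":0,"dy":0,"dz":0,"claw":-1,"turn":-0.059},{"dx":0,"dy":0,"dz":0,"claw":-1,"turn":-0.059},{"dx":0,"dy":0,"dz":0,"claw":-1,"turn":-0.059},{"dx":0,"dy":0,"dz":0,"claw":-1,"turn":-0.059},{"dx":0,"dy":0,"dz":0,"claw":-1,"turn":-0.059},{"dx":0,"dy":0,"dz":0,"claw":-1,"turn":-0.059},{"dx":0,"dy":0,"dz":0,"claw":-1,"turn":-0.059},{"dx":0,"dy":0,"dz":0,"claw":-1,"turn":0}]'
python3 -c "
from h import *
to(-.27,0,.20)"
```

```text
t: 1.15
tool_pos: [0.195, -0.6198, 0.2478]
tcp_rot: [-0.0, 0.999, 0.048, -0.0]
contact_force: [0.6, -0.3, -0.5]
gripper_width: 0.0854
t 1.15 tcp [ 0.195  -0.6198  0.2478] stand [ 0.3967 -0.4124] xhead 5.46 zax [-0.     0.001 -1.   ] F [ 0.6 -0.3 -0.5] M [ 0.  -0.   0.1] w 0.0854 q [-1.44  0.25  1.56 -0.    1.34 -1.54]
to [0.5405 0.0839 0.2   ] units [ 4.108 -6.676  0.484]
```

```bash
python3 -m inch '[{"dx":0.2,"dy":-0.33,"dz":0,"claw":-1,"turn":0},{"dx":0.2,"dy":-0.33,"dz":0,"claw":-1,"turn":0},{"dx":0.2,"dy":-0.33,"dz":0,"claw":-1,"turn":0},{"dx":0.2,"dy":-0.33,"dz":0,"claw":-1,"turn":0},{"dx":0.2,"dy":-0.33,"dz":0,"claw":-1,"turn":0},{"dx":0.2,"dy":-0.33,"dz":0,"claw":-1,"turn":0},{"dx":0.2,"dy":-0.33,"dz":0,"claw":-1,"turn":0},{"dx":0.2,"dy":-0.33,"dz":0,"claw":-1,"turn":0},{"dx":0.2,"dy":-0.33,"dz":0,"claw":-1,"turn":0},{"dx":0.2,"dy":-0.33,"dz":0,"claw":-1,"turn":0},{"dx":0.2,"dy":-0.33,"dz":0,"claw":-1,"turn":0},{"dx":0.2,"dy":-0.33,"dz":0,"claw":-1,"turn":0},{"dx":0.2,"dy":-0.33,"dz":0,"claw":-1,"turn":0},{"dx":0.2,"dy":-0.33,"dz":0,"claw":-1,"turn":0},{"dx":0.2,"dy":-0.33,"dz":0,"claw":-1,"turn":0},{"dx":0.2,"dy":-0.33,"dz":0,"claw":-1,"turn":0},{"dx":0.2,"dy":-0.33,"dz":0,"claw":-1,"turn":0},{"dx":0.2,"dy":-0.33,"dz":0,"claw":-1,"turn":0},{"dx":0.2,"dy":-0.33,"dz":0,"claw":-1,"turn":0},{"dx":0,"dy":0,"dz":0,"claw":-1,"turn":0}]'
python3 - <<'E'
from h import *
to(-.28,0,.06)
im,d=optics.get_image('wrist'); cv2.imwrite('pics/w1.png',im[:,:,::-1])
im,d=optics.get_image('top'); cv2.imwrite('pics/t1.png',cv2.resize(im[165:295,200:430,::-1],None,fx=3,fy=3))
E
```

```text
t: 2.82
tool_pos: [0.5163, 0.0446, 0.2483]
tcp_rot: [-0.001, 0.999, 0.048, 0.0]
contact_force: [-0.9, 0.0, -0.4]
gripper_width: 0.0854
t 2.82 tcp [0.5163 0.0446 0.2483] stand [-0.2332 -0.0279] xhead 5.51 zax [ 0.001  0.002 -1.   ] F [-0.9  0.  -0.4] M [ 0. -0.  0.] w 0.0854 q [-0.13 -0.07  1.89  0.    1.32 -0.23]
to [0.5395 0.0939 0.06  ] units [ 0.276 -0.465  1.884]
```

View pics/w1.png

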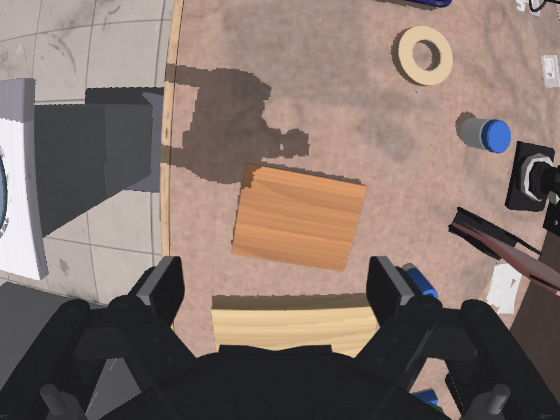

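View pics/t1.png

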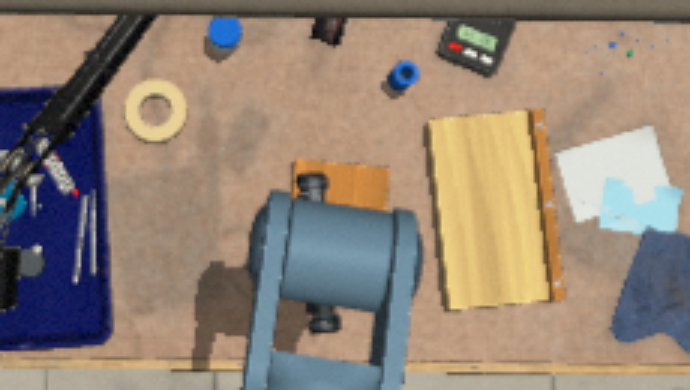

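```bash
python3 - <<'E'
from h import *
c=optics.get_calibration('wrist')['view'];p,R=st()
print(R.T@(-c[:3,:3].T@c[:3,3]-p), R.T@c[:3,:3].T)
np.set_printoptions(precision=4,suppress=True)
b=[px2w('wrist',*q,.022) for q in [(247,164),(366,185),(345,270),(232,254)]]
print(np.array(b),[ws(x) for x in b])
print([ws(px2w('wrist',*q,.03)) for q in [(212,310),(378,306)]])
E
```

```text
t 2.92 tcp [0.515  0.0407 0.248 ] stand [-0.2295 -0.0295] xhead 5.37 zax [-0.001 -0.    -1.   ] F [-1.9 -0.4  0.2] M [ 0.  -0.1  0. ] w 0.0853 q [-0.14 -0.07  1.9  -0.    1.32 -0.23]
[-0.00037806 -0.07052721 -0.12562928] [[ 9.99998053e-01  1.62707610e-03  1.11612773e-03]
 [-1.87420169e-03  9.60137878e-01  2.79520557e-01]
 [-6.16835291e-04 -2.79522105e-01  9.60139059e-01]]
[[ 0.483   0.0522  0.022 ]
 [ 0.6188  0.042   0.022 ]
 [ 0.612  -0.0664  0.022 ]
 [ 0.4727 -0.0571  0.022 ]] [array([-0.244 , -0.0603]), array([-0.2207,  0.0738]), array([-0.1134,  0.0565]), array([-0.1363, -0.0812])]
[array([-0.0593, -0.1108]), array([-0.0618,  0.1046])]
```

```bash
python3 -m inch '[{"dx":0.1,"dy":-0.2,"dz":0.1,"claw":-1,"turn":0},{"dx":0.15,"dy":-0.2,"dz":0.25,"claw":-1,"turn":0},{"dx":0.05,"dy":-0.15,"dz":0.35,"claw":-1,"turn":0},{"dx":0,"dy":0,"dz":0.4,"claw":-1,"turn":0},{"dx":0,"dy":0,"dz":0.4,"claw":-1,"turn":0},{"dx":0,"dy":0,"dz":0.4,"claw":-1,"turn":0},{"dx":0,"dy":0,"dz":0.2,"claw":-1,"turn":0},{"dx":0,"dy":0,"dz":0,"claw":-1,"turn":0}]'
python3 - <<'E'
from h import *
to(-.285,0,.02)
im,d=optics.get_image('wrist'); cv2.imwrite('pics/w2.png',im[:,:,::-1])
im,d=optics.get_image('scene'); cv2.imwrite('pics/s2.png',cv2.resize(im[200:370,200:430,::-1],None,fx=3,fy=3))
E
```

```text
t: 3.58
tool_pos: [0.5351, 0.0957, 0.033]
tcp_rot: [-0.0, 0.999, 0.045, -0.006]
contact_force: [0.1, 0.3, 0.4]
gripper_width: 0.0855
t 3.58 tcp [0.5351 0.0957 0.033 ] stand [-0.2823 -0.0042] xhead 5.12 zax [-0.011  0.    -1.   ] F [0.1 0.3 0.4] M [ 0.1  0.  -0. ] w 0.0855 q [-0.03  0.31  1.93 -0.    0.92 -0.12]
to [0.539  0.0988 0.02  ] units [ 0.043 -0.027  0.129]
```

View pics/w2.png

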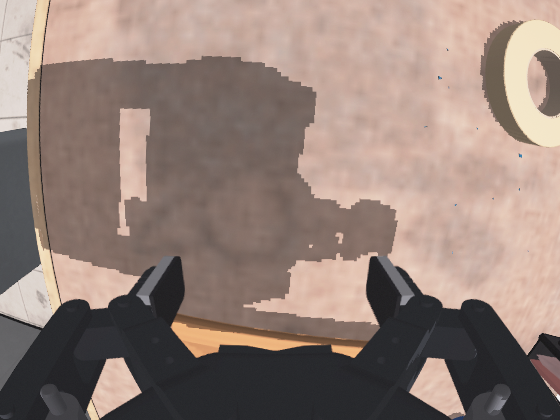

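View pics/s2.png

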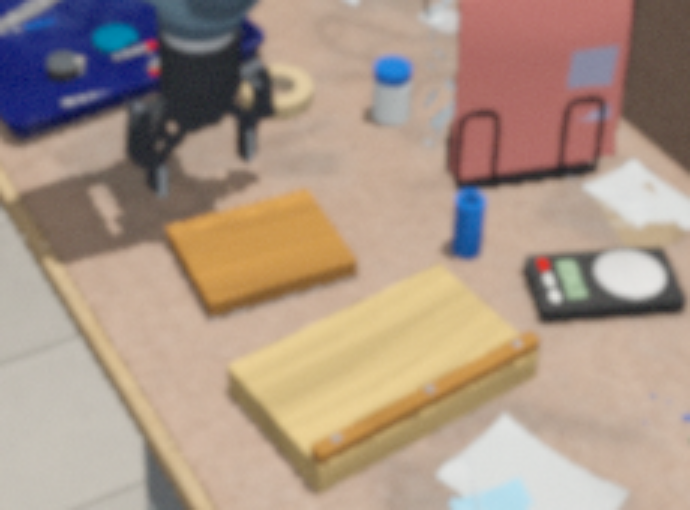

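```bash
python3 -m inch '[{"dx":0.04,"dy":0,"dz":0.06,"claw":-1,"turn":0},{"dx":0,"dy":0,"dz":0.05,"claw":-1,"turn":0},{"dx":0,"dy":0,"dz":0,"claw":-1,"turn":0}]'
python3 - <<'E'
from h import *
to(-.285,0,.02)
im,d=optics.get_image('scene'); cv2.imwrite('pics/s3.png',cv2.resize(im[190:290,220:340,::-1],None,fx=6,fy=6,interpolation=cv2.INTER_CUBIC))
E
```

```text
t: 3.93
tool_pos: [0.5447, 0.0973, 0.0281]
tcp_rot: [0.0, 0.999, 0.046, 0.001]
contact_force: [-0.0, 0.5, -0.6]
gripper_width: 0.0852
t 3.93 tcp [0.5447 0.0973 0.0281] stand [-0.2829  0.0056] xhead 5.31 zax [ 0.002 -0.    -1.   ] F [-0.   0.5 -0.6] M [-0.   0.1 -0. ] w 0.0852 q [-0.03  0.33  1.91 -0.    0.9  -0.12]
to [0.539  0.0988 0.02  ] units [-0.056 -0.021  0.081]
```

View pics/s3.png

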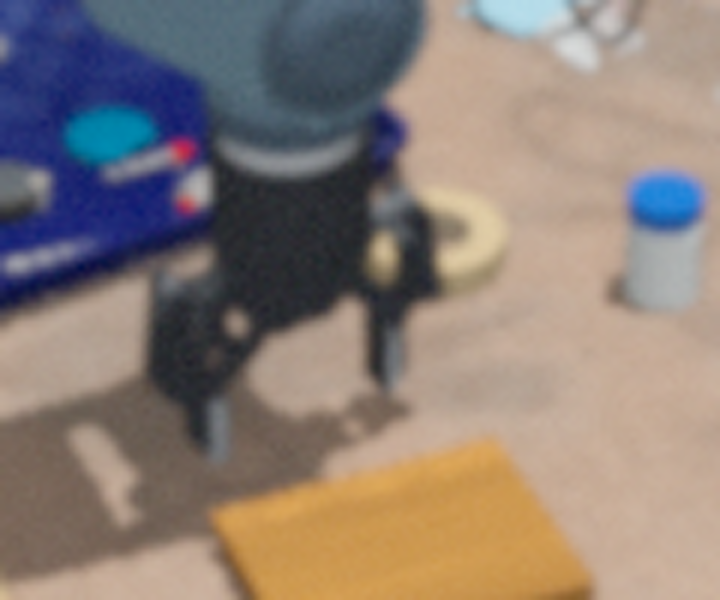

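```bash
python3 -m inch '[{"dx":0,"dy":0,"dz":0.04,"claw":-1,"turn":0},{"dx":0,"dy":0,"dz":0.03,"claw":-1,"turn":0},{"dx":0,"dy":0,"dz":0,"claw":-1,"turn":0},{"dx":0,"dy":0,"dz":0,"claw":-1,"turn":0}]'
python3 - <<'E'
from h import *
to(-.285,0,.02)
E
```

```text
t: 4.32
tool_pos: [0.5435, 0.0976, 0.02]
tcp_rot: [-0.0, 0.999, 0.047, -0.0]
contact_force: [-0.0, 0.6, -0.2]
gripper_width: 0.0854
t 4.32 tcp [0.5435 0.0976 0.02  ] stand [-0.2833  0.0044] xhead 5.35 zax [-0.001  0.    -1.   ] F [-0.   0.6 -0.2] M [0. 0. 0.] w 0.0854 q [-0.03  0.35  1.91 -0.    0.89 -0.12]
to [0.539  0.0988 0.02  ] units [-0.044 -0.016  0.   ]
```

```bash
python3 -m inch '[{"dx":0,"dy":0,"dz":0.03,"claw":-1,"turn":0},{"dx":0,"dy":0,"dz":0.02,"claw":-1,"turn":0},{"dx":0,"dy":0,"dz":0,"claw":-1,"turn":0}]'; python3 - <<'E'
from h import *
st()
E
python3 -m inch '[{"dx":0,"dy":0,"dz":0.01,"claw":-1,"turn":0},{"dx":0,"dy":0,"dz":0,"claw":-1,"turn":0}]'
```

```text
t: 4.57
tool_pos: [0.5434, 0.0976, 0.0148]
tcp_rot: [-0.0, 0.999, 0.047, -0.0]
contact_force: [0.2, 0.4, 0.5]
gripper_width: 0.0853
t 4.57 tcp [0.5434 0.0976 0.0148] stand [-0.2833  0.0043] xhead 5.35 zax [-0.001  0.    -1.   ] F [0.2 0.4 0.5] M [-0.  -0.  -0.1] w 0.0853 q [-0.03  0.36  1.91  0.    0.88 -0.12]
t: 4.73
tool_pos: [0.5436, 0.0976, 0.0141]
tcp_rot: [-0.0, 0.999, 0.047, -0.0]
contact_force: [0.4, 0.2, 0.1]
gripper_width: 0.0851
```

```bash
python3 -m inch '[{"dx":-0.06,"dy":0,"dz":0.05,"claw":-1,"turn":-0.002},{"dx":0,"dy":0.1,"dz":0.01,"claw":-1,"turn":0},{"dx":0,"dy":0.1,"dz":0,"claw":-1,"turn":0},{"dx":0,"dy":0.08,"dz":0,"claw":-1,"turn":0},{"dx":0,"dy":0.08,"dz":0,"claw":-1,"turn":0},{"dx":0,"dy":0.08,"dz":0,"claw":-1,"turn":0},{"dx":0,"dy":0.08,"dz":0,"claw":-1,"turn":0},{"dx":0,"dy":0.08,"dz":0,"claw":-1,"turn":0},{"dx":0,"dy":0.08,"dz":0,"claw":-1,"turn":0},{"dx":0,"dy":0.05,"dz":0,"claw":-1,"turn":0},{"dx":0,"dy":0,"dz":0,"claw":-1,"turn":0}]'
python3 - <<'E'
from h import *
st()
im,d=optics.get_image('scene'); cv2.imwrite('pics/s4.png',cv2.resize(im[200:340,240:410,::-1],None,fx=4,fy=4,interpolation=cv2.INTER_CUBIC))
E
```

```text
t: 5.65
tool_pos: [0.5454, 0.0231, 0.0085]
tcp_rot: [0.0, 0.999, 0.048, 0.0]
contact_force: [0.6, -0.4, -0.5]
gripper_width: 0.0852
t 5.65 tcp [0.5454 0.0231 0.0085] stand [-0.209 -0.001] xhead 5.53 zax [ 0.001 -0.001 -1.   ] F [ 0.6 -0.4 -0.5] M [-0.  0.  0.] w 0.0852 q [-0.17  0.36  1.93 -0.    0.86 -0.26]
```

View pics/s4.png

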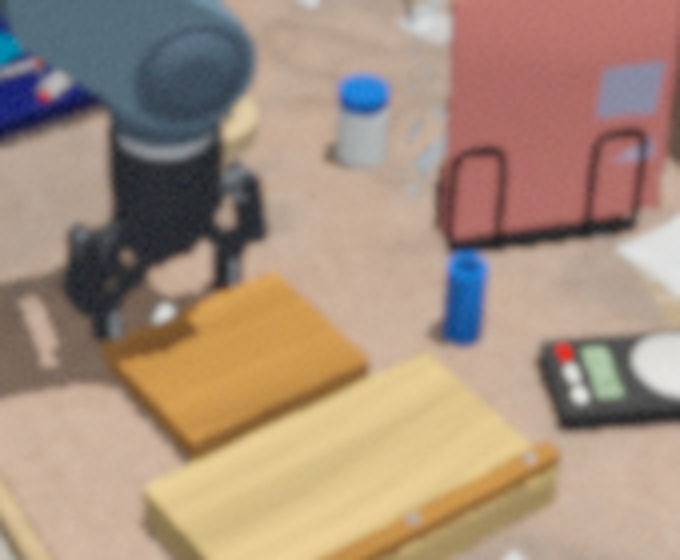

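```bash
python3 -m inch '[{"dx":0,"dy":0.06,"dz":0,"claw":-1,"turn":0},{"dx":0,"dy":0.06,"dz":0,"claw":-1,"turn":0},{"dx":0,"dy":0.05,"dz":0,"claw":-1,"turn":0},{"dx":0,"dy":0.04,"dz":0,"claw":-1,"turn":0},{"dx":0,"dy":0.03,"dz":0,"claw":-1,"turn":0},{"dx":0,"dy":0,"dz":0,"claw":-1,"turn":0}]'
python3 - <<'E'
from h import *
st()
im,d=optics.get_image('scene'); cv2.imwrite('pics/s5.png',cv2.resize(im[200:340,240:410,::-1],None,fx=4,fy=4,interpolation=cv2.INTER_CUBIC))
E
```

```text
t: 6.2
tool_pos: [0.547, 0.0016, 0.0085]
tcp_rot: [-0.001, 0.999, 0.049, -0.0]
contact_force: [-2.1, 10.4, 3.9]
gripper_width: 0.0856
t 6.20 tcp [0.547  0.0016 0.0085] stand [-0.1874 -0.0015] xhead 5.61 zax [-0.001  0.003 -1.   ] F [-2.1 10.4  3.9] M [ 1.4 -0.   0.5] w 0.0856 q [-0.21  0.36  1.92  0.    0.86 -0.31]
```

View pics/s5.png

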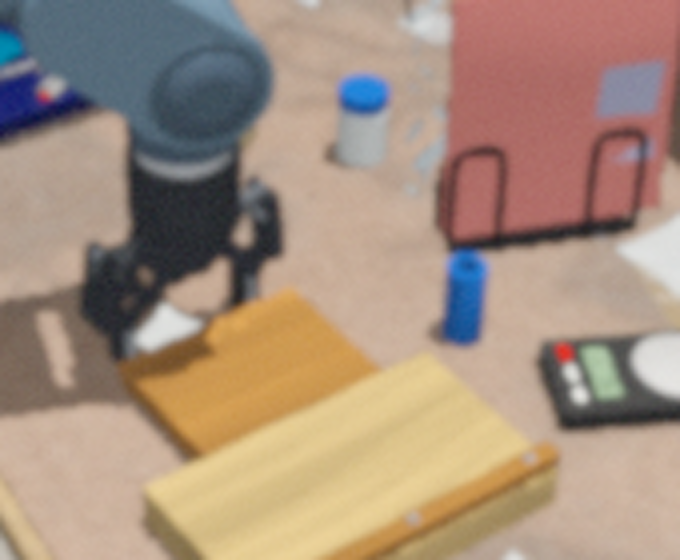

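```bash
python3 -m inch '[{"dx":0,"dy":0.03,"dz":0,"claw":-1,"turn":0},{"dx":0,"dy":0.02,"dz":0,"claw":-1,"turn":0},{"dx":0,"dy":0,"dz":0,"claw":-1,"turn":0}]'
python3 -m inch '[{"dx":0,"dy":0,"dz":-0.03,"claw":-1,"turn":0},{"dx":0,"dy":0,"dz":-0.03,"claw":-1,"turn":0},{"dx":0,"dy":0,"dz":-0.04,"claw":-1,"turn":0}]'
python3 - <<'E'
from h import *
st()
im,d=optics.get_image('scene'); cv2.imwrite('pics/s6.png',cv2.resize(im[200:340,240:410,::-1],None,fx=4,fy=4,interpolation=cv2.INTER_CUBIC))
E
```

```text
t: 6.5
tool_pos: [0.5465, 0.001, 0.0085]
tcp_rot: [-0.005, 0.999, 0.05, -0.001]
contact_force: [-3.4, 31.7, 10.7]
gripper_width: 0.0855
t: 6.75
tool_pos: [0.5463, 0.0009, 0.0172]
tcp_rot: [-0.004, 0.999, 0.05, -0.001]
contact_force: [2.1, 26.6, -0.5]
gripper_width: 0.0853
t 6.75 tcp [0.5463 0.0009 0.0172] stand [-0.1868 -0.0023] xhead 5.73 zax [-0.002  0.009 -1.   ] F [ 2.1 26.6 -0.5] M [ 4.1 -0.4  1. ] w 0.0853 q [-0.21  0.34  1.92  0.01  0.88 -0.32]
```

View pics/s6.png

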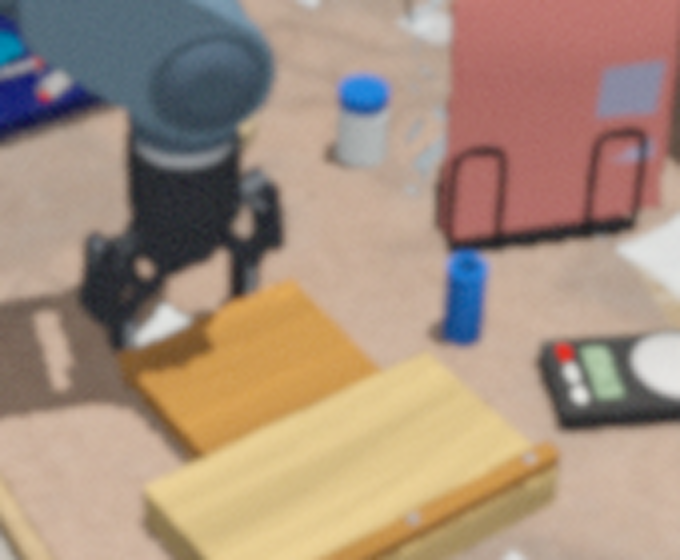

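```bash
python3 -m inch '[{"dx":0,"dy":0,"dz":-0.05,"claw":-1,"turn":0},{"dx":0,"dy":0,"dz":-0.05,"claw":-1,"turn":0},{"dx":0,"dy":0.01,"dz":-0.05,"claw":-1,"turn":0},{"dx":0,"dy":0.01,"dz":-0.05,"claw":-1,"turn":0}]'
python3 - <<'E'
from h import *
st()
im,d=optics.get_image('scene'); cv2.imwrite('pics/s7.png',cv2.resize(im[200:340,240:410,::-1],None,fx=4,fy=4,interpolation=cv2.INTER_CUBIC))
E
```

```text
t: 7.13
tool_pos: [0.5467, -0.0016, 0.0378]
tcp_rot: [-0.004, 0.999, 0.05, -0.001]
contact_force: [0.8, 25.1, 3.6]
gripper_width: 0.0854
t 7.13 tcp [ 0.5467 -0.0016  0.0378] stand [-0.1843 -0.0022] xhead 5.68 zax [-0.003  0.009 -1.   ] F [ 0.8 25.1  3.6] M [ 3.7 -0.1  0.7] w 0.0854 q [-0.21  0.3   1.92  0.01  0.92 -0.32]
```

View pics/s7.png

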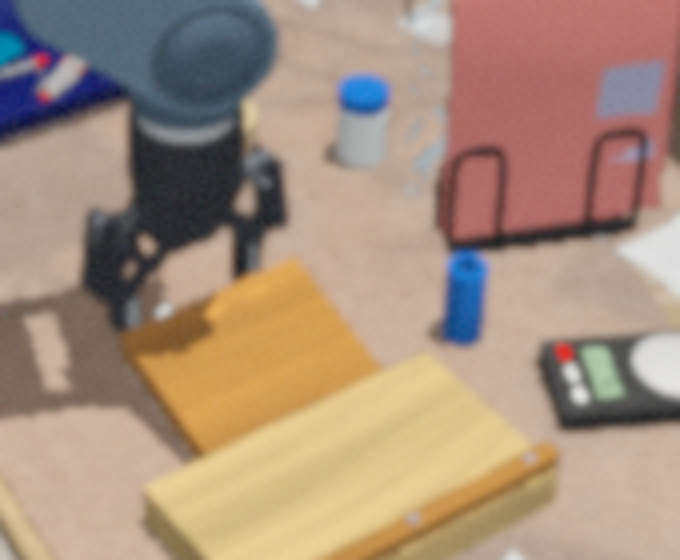

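```bash
python3 -m inch '[{"dx":0,"dy":0.015,"dz":-0.05,"claw":-1,"turn":0},{"dx":0,"dy":0.015,"dz":-0.05,"claw":-1,"turn":0},{"dx":0,"dy":0.02,"dz":-0.05,"claw":-1,"turn":0},{"dx":0,"dy":0.02,"dz":-0.05,"claw":-1,"turn":0},{"dx":0,"dy":0.02,"dz":-0.04,"claw":-1,"turn":0}]'
python3 - <<'E'
from h import *
st()
im,d=optics.get_image('scene'); cv2.imwrite('pics/s8.png',cv2.resize(im[180:340,240:410,::-1],None,fx=3.5,fy=3.5,interpolation=cv2.INTER_CUBIC))
E
```

```text
t: 7.6
tool_pos: [0.5478, -0.0101, 0.0629]
tcp_rot: [-0.005, 0.999, 0.049, -0.001]
contact_force: [-4.4, 28.2, 11.6]
gripper_width: 0.0854
t 7.60 tcp [ 0.5478 -0.0101  0.0629] stand [-0.1757 -0.0019] xhead 5.66 zax [-0.003  0.01  -1.   ] F [-4.4 28.2 11.6] M [4.1 0.4 0.6] w 0.0854 q [-0.23  0.26  1.92  0.01  0.97 -0.33]
```

View pics/s8.png

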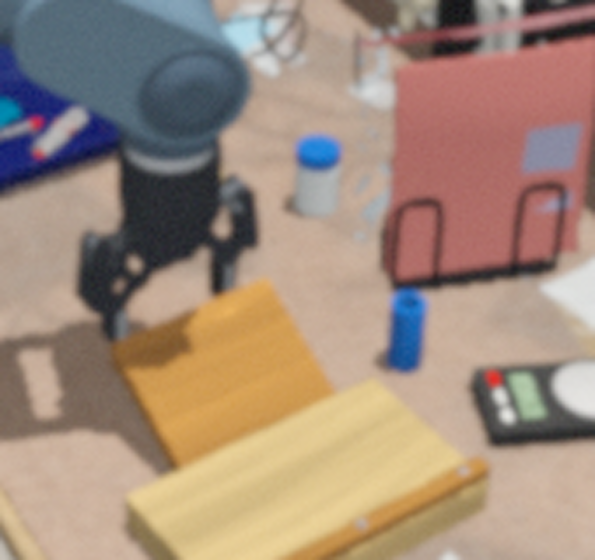

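```bash
python3 -m inch '[{"dx":0,"dy":0.035,"dz":-0.05,"claw":-1,"turn":0},{"dx":0,"dy":0.045,"dz":-0.04,"claw":-1,"turn":0},{"dx":0,"dy":0.05,"dz":-0.03,"claw":-1,"turn":0},{"dx":0,"dy":0.05,"dz":-0.03,"claw":-1,"turn":0}]'
python3 - <<'E'
from h import *
st()
im,d=optics.get_image('scene'); cv2.imwrite('pics/s9.png',cv2.resize(im[180:340,240:410,::-1],None,fx=3.5,fy=3.5,interpolation=cv2.INTER_CUBIC))
E
```

```text
t: 7.98
tool_pos: [0.5494, -0.0213, 0.0805]
tcp_rot: [-0.012, 0.999, 0.049, -0.002]
contact_force: [-8.9, 45.3, 26.4]
gripper_width: 0.0853
t 7.98 tcp [ 0.5494 -0.0213  0.0805] stand [-0.1644 -0.0014] xhead 5.62 zax [-0.005  0.024 -1.   ] F [-8.9 45.3 26.4] M [5.7 0.9 0.6] w 0.0853 q [-0.25  0.23  1.91  0.03  1.01 -0.37]
```

View pics/s9.png

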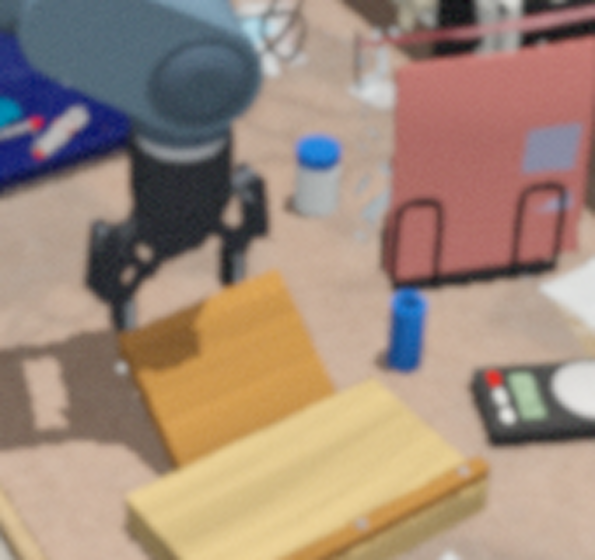

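```bash
python3 -m inch '[{"dx":0,"dy":0,"dz":0.05,"claw":-1,"turn":0},{"dx":0,"dy":0,"dz":0.05,"claw":-1,"turn":0},{"dx":0,"dy":0,"dz":0.05,"claw":-1,"turn":0}]'
python3 - <<'E'
from h import *
st()
im,d=optics.get_image('scene'); cv2.imwrite('pics/s10.png',cv2.resize(im[180:340,240:410,::-1],None,fx=3.5,fy=3.5,interpolation=cv2.INTER_CUBIC))
im,d=optics.get_image('wrist'); cv2.imwrite('pics/w10.png',im[:,:,::-1])
E
```

```text
t: 8.28
tool_pos: [0.5557, -0.0232, 0.0705]
tcp_rot: [-0.009, 0.999, 0.049, 0.006]
contact_force: [-3.5, 53.7, 47.1]
gripper_width: 0.0852
t 8.28 tcp [ 0.5557 -0.0232  0.0705] stand [-0.1619  0.0047] xhead 5.56 zax [ 0.01   0.019 -1.   ] F [-3.5 53.7 47.1] M [ 7.9 -0.5  1. ] w 0.0852 q [-0.25  0.26  1.9   0.03  0.98 -0.37]
```

View pics/s10.png

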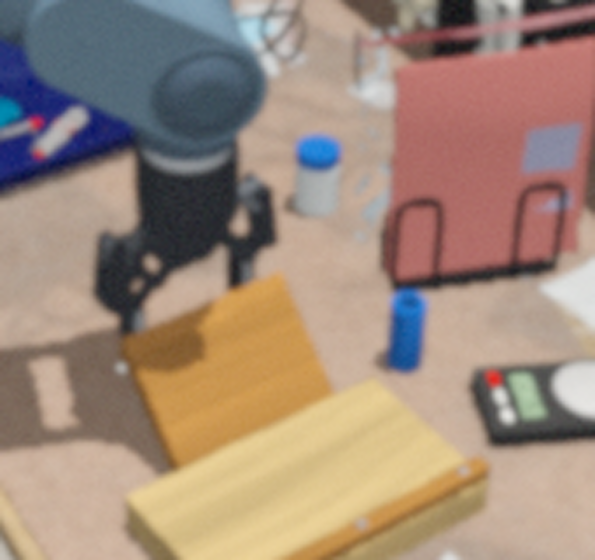

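View pics/w10.png

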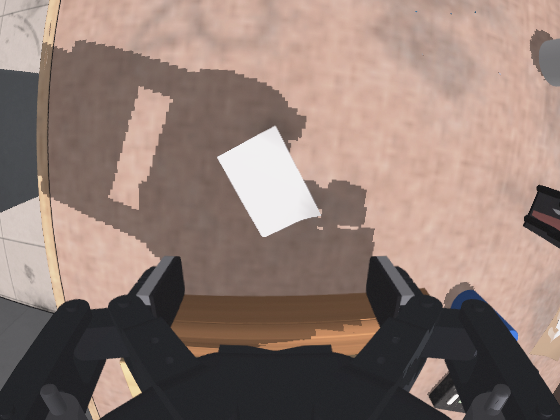

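```bash
python3 -m inch '[{"dx":-0.02,"dy":0,"dz":-0.05,"claw":-1,"turn":0},{"dx":-0.02,"dy":0.02,"dz":-0.05,"claw":-1,"turn":0},{"dx":0,"dy":0.03,"dz":-0.04,"claw":-1,"turn":0},{"dx":0,"dy":0.03,"dz":-0.04,"claw":-1,"turn":0}]'
python3 - <<'E'
from h import *
st()
im,d=optics.get_image('scene'); cv2.imwrite('pics/s11.png',cv2.resize(im[180:340,240:410,::-1],None,fx=3.5,fy=3.5,interpolation=cv2.INTER_CUBIC))
im,d=optics.get_image('wrist'); cv2.imwrite('pics/w11.png',im[:,:,::-1])
E
```

```text
t: 8.72
tool_pos: [0.5537, -0.0397, 0.086]
tcp_rot: [-0.001, 0.999, 0.049, 0.008]
contact_force: [7.0, 11.5, 11.2]
gripper_width: 0.0858
t 8.72 tcp [ 0.5537 -0.0397  0.086 ] stand [-0.1457  0.0011] xhead 5.67 zax [ 0.016  0.002 -1.   ] F [ 7.  11.5 11.2] M [ 1.7 -1.4  0.3] w 0.0858 q [-0.28  0.23  1.91  0.01  0.99 -0.38]
```

View pics/s11.png

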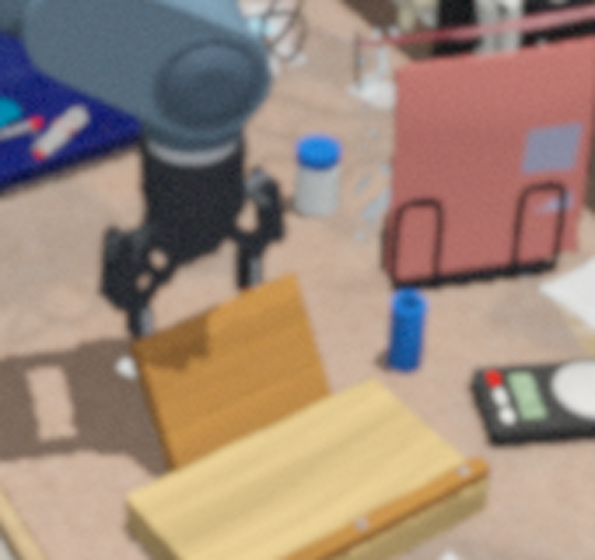

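View pics/w11.png

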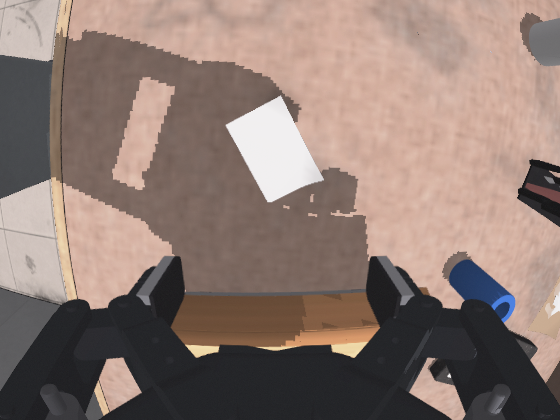

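```bash
python3 -m inch '[{"dx":0,"dy":0.05,"dz":-0.04,"claw":-1,"turn":0},{"dx":0,"dy":0.05,"dz":-0.03,"claw":-1,"turn":0},{"dx":0,"dy":0.05,"dz":-0.02,"claw":-1,"turn":0},{"dx":0,"dy":0.04,"dz":0,"claw":-1,"turn":0}]'
python3 - <<'E'
from h import *
st()
im,d=optics.get_image('scene'); cv2.imwrite('pics/s12.png',cv2.resize(im[180:340,240:410,::-1],None,fx=3.5,fy=3.5,interpolation=cv2.INTER_CUBIC))
im,d=optics.get_image('wrist'); cv2.imwrite('pics/w12.png',im[:,:,::-1])
E
```

```text
t: 9.15
tool_pos: [0.5547, -0.0604, 0.0955]
tcp_rot: [-0.0, 0.999, 0.048, 0.006]
contact_force: [-1.6, 14.9, 29.8]
gripper_width: 0.0856
t 9.15 tcp [ 0.5547 -0.0604  0.0955] stand [-1.249e-01  1.000e-04] xhead 5.53 zax [ 0.013  0.001 -1.   ] F [-1.6 14.9 29.8] M [ 2.1 -0.1 -0. ] w 0.0856 q [-0.31  0.22  1.9   0.01  1.02 -0.41]
```

View pics/s12.png

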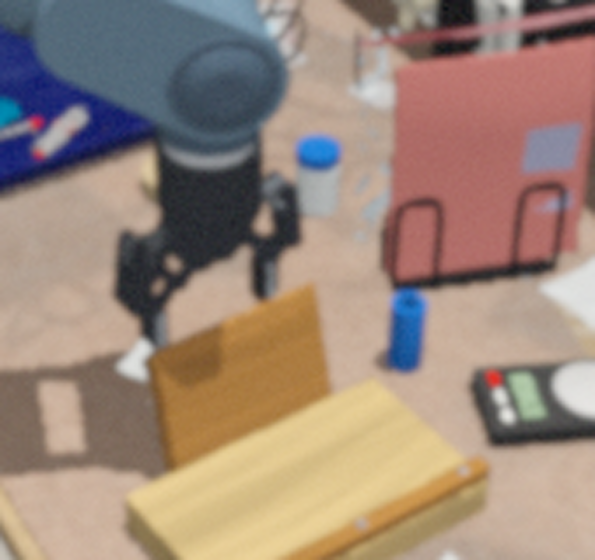

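View pics/w12.png

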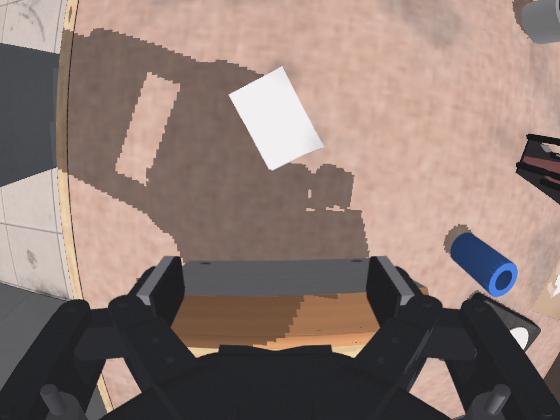

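```bash
python3 -m inch '[{"dx":0,"dy":0.04,"dz":-0.04,"claw":-1,"turn":0},{"dx":0,"dy":0.05,"dz":-0.02,"claw":-1,"turn":0},{"dx":0,"dy":0.04,"dz":0,"claw":-1,"turn":0}]'
python3 - <<'E'
from h import *
st()
im,d=optics.get_image('scene'); cv2.imwrite('pics/s13.png',cv2.resize(im[180:340,240:410,::-1],None,fx=3.5,fy=3.5,interpolation=cv2.INTER_CUBIC))
im,d=optics.get_image('wrist'); cv2.imwrite('pics/w13.png',im[:,:,::-1])
E
```

```text
t: 9.5
tool_pos: [0.5532, -0.0747, 0.0984]
tcp_rot: [0.001, 0.999, 0.049, 0.003]
contact_force: [0.9, 3.8, 15.1]
gripper_width: 0.0853
t 9.50 tcp [ 0.5532 -0.0747  0.0984] stand [-0.1109 -0.0027] xhead 5.60 zax [ 0.007 -0.002 -1.   ] F [ 0.9  3.8 15.1] M [ 0.5 -0.2  0.1] w 0.0853 q [-0.34  0.22  1.89  0.    1.03 -0.44]
```

View pics/s13.png

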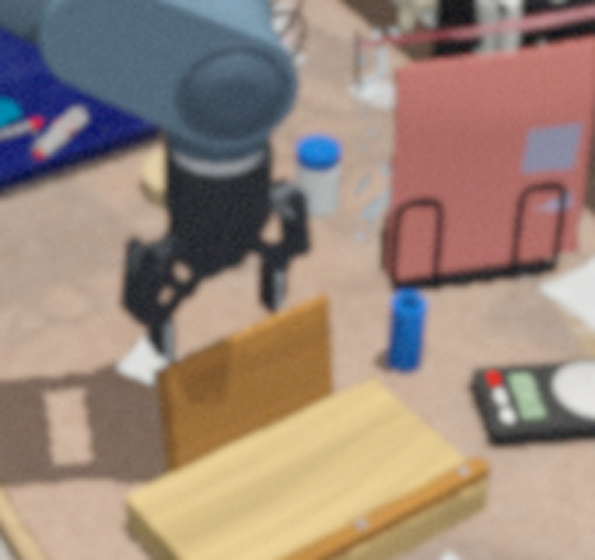

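View pics/w13.png

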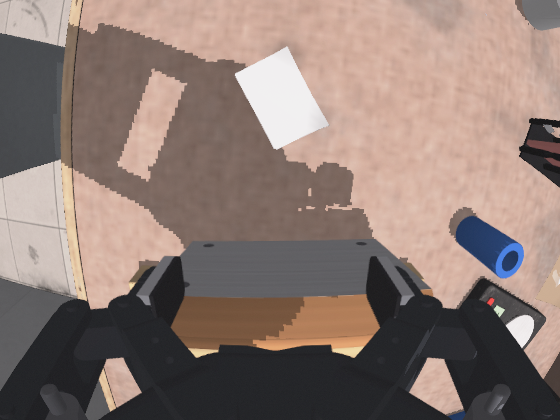

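```bash
python3 - <<'E'
from h import *
st()
for u,v,z in [(190,241,0),(372,240,0),(180,296,.098),(385,296,.098),(172,346,.11),(385,344,.11)]:
    print(u,v,z,np.round(ws(px2w('wrist',u,v,z)),4))
im,d=optics.get_image('top'); cv2.imwrite('pics/t13.png',cv2.resize(im[165:295,260:430,::-1],None,fx=4,fy=4))
E
```

```text
t 9.60 tcp [ 0.5533 -0.0752  0.0985] stand [-0.1104 -0.0027] xhead 5.56 zax [ 0.007 -0.002 -1.   ] F [ 0.7  2.1 12.5] M [ 0.2 -0.3  0.1] w 0.0854 q [-0.34  0.22  1.89  0.    1.03 -0.44]
190 241 0 [-0.0865 -0.0668]
372 240 0 [-0.0869  0.0727]
180 296 0.098 [-0.0998 -0.0472]
385 296 0.098 [-0.0989  0.0495]
172 346 0.11 [-0.0785 -0.0514]
385 344 0.11 [-0.0788  0.0493]
```

View pics/t13.png

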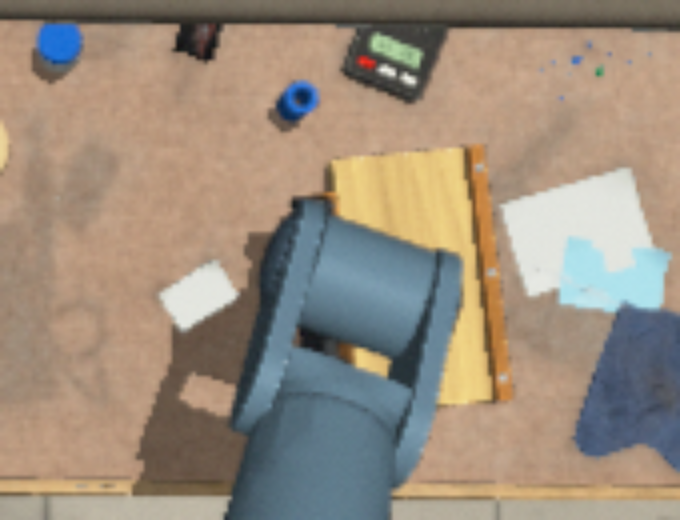

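```bash
python3 -m inch '[{"dx":0,"dy":0,"dz":-0.06,"claw":-1,"turn":0},{"dx":0,"dy":0,"dz":-0.1,"claw":-1,"turn":0},{"dx":0,"dy":0,"dz":-0.1,"claw":-1,"turn":0},{"dx":0,"dy":0,"dz":0,"claw":-1,"turn":0}]'
python3 - <<'E'
from h import *
st()
im,d=optics.get_image('scene'); cv2.imwrite('pics/s14.png',cv2.resize(im[180:340,240:410,::-1],None,fx=3.5,fy=3.5,interpolation=cv2.INTER_CUBIC))
im,d=optics.get_image('wrist'); cv2.imwrite('pics/w14.png',im[:,:,::-1])
E
```

```text
t: 9.98
tool_pos: [0.5515, -0.0743, 0.1235]
tcp_rot: [0.001, 0.999, 0.049, 0.002]
contact_force: [0.9, 0.5, 0.5]
gripper_width: 0.0853
t 9.98 tcp [ 0.5515 -0.0743  0.1235] stand [-0.1115 -0.0044] xhead 5.58 zax [ 0.003 -0.001 -1.   ] F [0.9 0.5 0.5] M [-0. -0.  0.] w 0.0853 q [-0.34  0.18  1.88 -0.    1.08 -0.43]
```

View pics/s14.png

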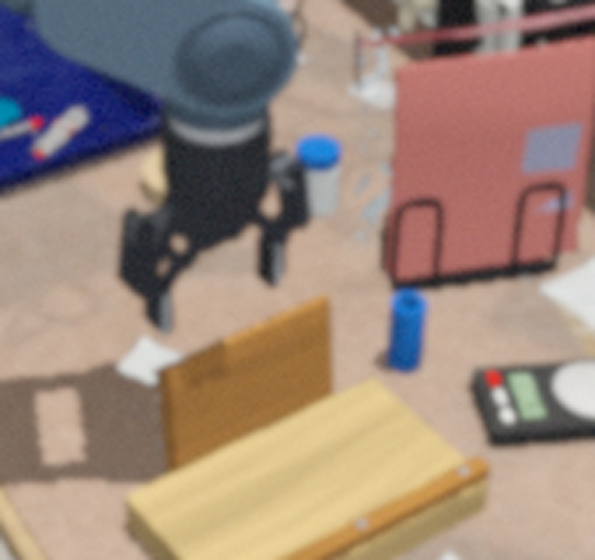

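View pics/w14.png

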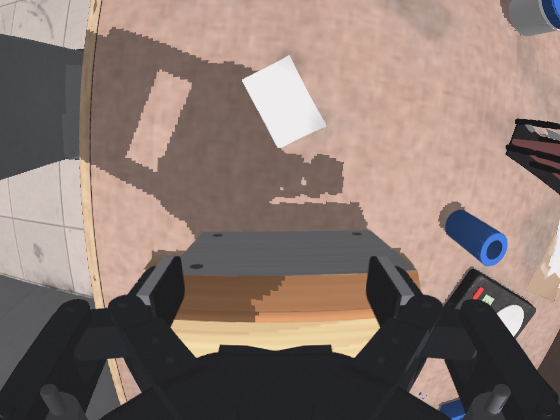

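```bash
python3 -m inch '[{"dx":0,"dy":-0.2,"dz":0,"claw":-1,"turn":0},{"dx":0.04,"dy":-0.2,"dz":0.1,"claw":-1,"turn":0},{"dx":0,"dy":0,"dz":0.2,"claw":-1,"turn":0},{"dx":0,"dy":0,"dz":0.15,"claw":-1,"turn":0},{"dx":0,"dy":0,"dz":0,"claw":-1,"turn":0},{"dx":0,"dy":0.12,"dz":0,"claw":-1,"turn":0},{"dx":0,"dy":0.12,"dz":0,"claw":-1,"turn":0},{"dx":0,"dy":0.12,"dz":0,"claw":-1,"turn":0},{"dx":0,"dy":0,"dz":0,"claw":-1,"turn":0}]'
python3 - <<'E'
from h import *
st()
im,d=optics.get_image('scene'); cv2.imwrite('pics/s15.png',cv2.resize(im[180:340,240:410,::-1],None,fx=3.5,fy=3.5,interpolation=cv2.INTER_CUBIC))
im,d=optics.get_image('wrist'); cv2.imwrite('pics/w15.png',im[:,:,::-1])
E
```

```text
t: 10.83
tool_pos: [0.5554, -0.0724, 0.0778]
tcp_rot: [0.001, 0.999, 0.047, 0.001]
contact_force: [0.3, 0.4, 0.5]
gripper_width: 0.085
t 10.83 tcp [ 0.5554 -0.0724  0.0778] stand [-0.1129 -0.0004] xhead 5.41 zax [ 0.003 -0.002 -1.   ] F [0.3 0.4 0.5] M [-0. -0.  0.] w 0.0850 q [-0.33  0.26  1.89 -0.    0.99 -0.43]
```

View pics/s15.png

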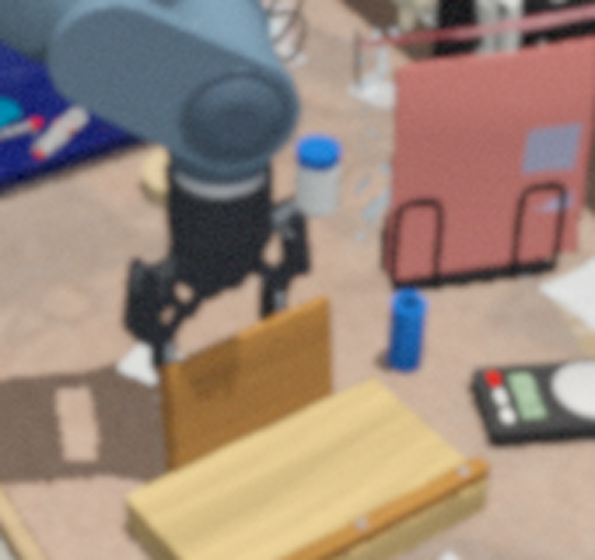

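View pics/w15.png

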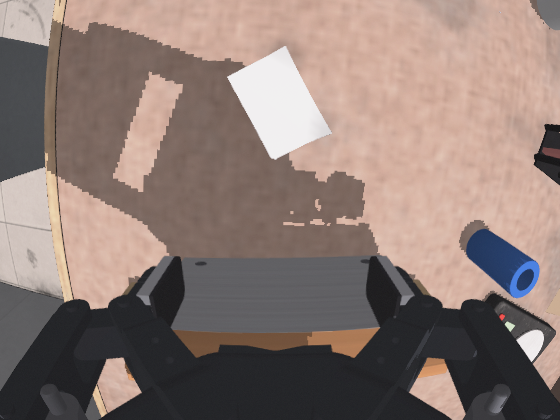

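```bash
python3 -m inch '[{"dx":0,"dy":0.07,"dz":0,"claw":-1,"turn":0},{"dx":0,"dy":0.07,"dz":0,"claw":-1,"turn":0},{"dx":0,"dy":0.06,"dz":0,"claw":-1,"turn":0},{"dx":0,"dy":0.06,"dz":0,"claw":-1,"turn":0},{"dx":0,"dy":0.06,"dz":0,"claw":-1,"turn":0}]'
python3 - <<'E'
from h import *
st()
im,d=optics.get_image('scene'); cv2.imwrite('pics/s16.png',cv2.resize(im[180:340,240:410,::-1],None,fx=3.5,fy=3.5,interpolation=cv2.INTER_CUBIC))
E
```

```text
t: 11.35
tool_pos: [0.5575, -0.1016, 0.0766]
tcp_rot: [0.0, 0.999, 0.049, 0.0]
contact_force: [0.6, 0.4, -0.2]
gripper_width: 0.0855
t 11.35 tcp [ 0.5575 -0.1016  0.0766] stand [-0.0837 -0.0011] xhead 5.59 zax [ 0.001 -0.    -1.   ] F [ 0.6  0.4 -0.2] M [ 0.1 -0.   0. ] w 0.0855 q [-0.38  0.27  1.87  0.    1.   -0.48]
```

View pics/s16.png

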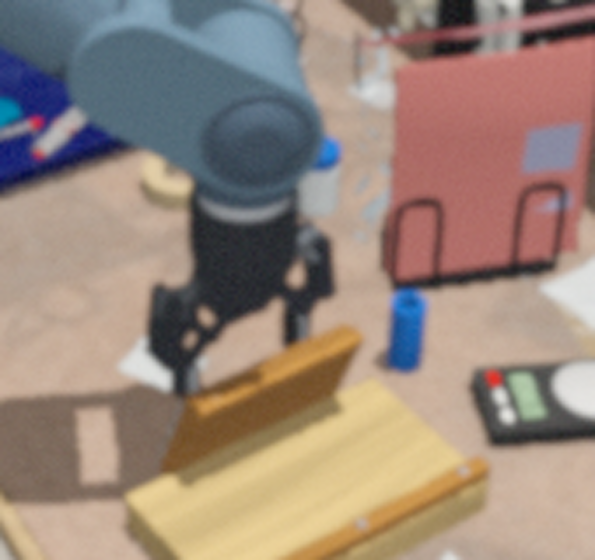

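```bash
python3 -m inch '[{"dx":0,"dy":0.07,"dz":0,"claw":-1,"turn":0},{"dx":0,"dy":0.07,"dz":0,"claw":-1,"turn":0},{"dx":0,"dy":0.06,"dz":0,"claw":-1,"turn":0},{"dx":0,"dy":0,"dz":0,"claw":-1,"turn":0},{"dx":0,"dy":0,"dz":0,"claw":-1,"turn":0}]'
python3 - <<'E'
from h import *
st()
im,d=optics.get_image('scene'); cv2.imwrite('pics/s17.png',cv2.resize(im[180:340,240:410,::-1],None,fx=3.5,fy=3.5,interpolation=cv2.INTER_CUBIC))
im,d=optics.get_image('wrist'); cv2.imwrite('pics/w17.png',im[:,:,::-1])
E
```

```text
t: 11.82
tool_pos: [0.559, -0.1214, 0.0762]
tcp_rot: [-0.0, 0.999, 0.048, -0.0]
contact_force: [-0.3, 0.7, 0.3]
gripper_width: 0.0855
t 11.82 tcp [ 0.559  -0.1214  0.0762] stand [-0.0638 -0.0015] xhead 5.54 zax [-0.  0. -1.] F [-0.3  0.7  0.3] M [-0.  0.  0.] w 0.0855 q [-0.41  0.29  1.86  0.    1.   -0.51]
```

View pics/s17.png

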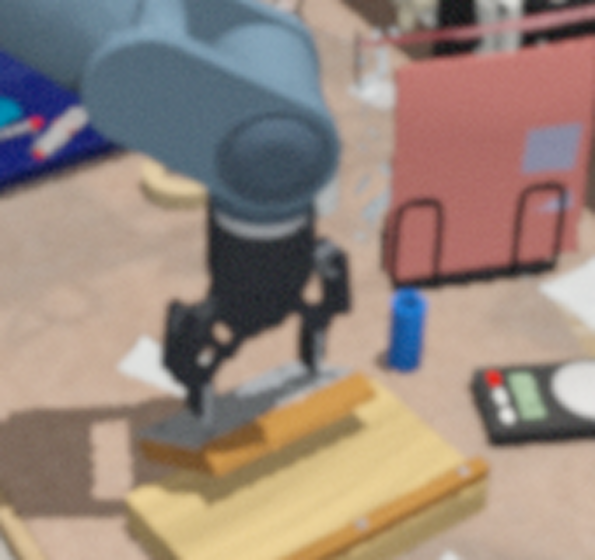

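View pics/w17.png

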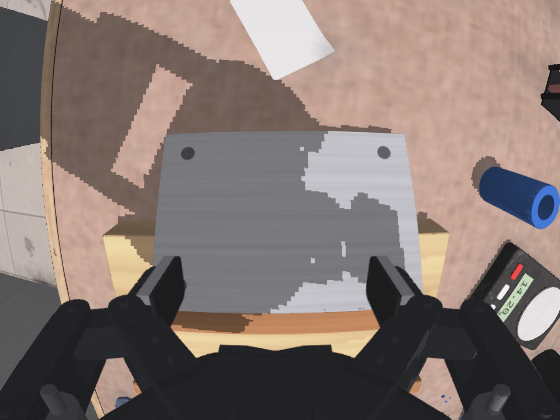

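```bash
python3 - <<'E'
from h import *
st()
for z in (.015,.02,.03): print([np.round(ws(px2w('wrist',u,v,z)),4) for u,v in [(165,133),(405,135)]])
for z in (.05,.06,.07): print([np.round(ws(px2w('wrist',u,v,z)),4) for u,v in [(160,313),(410,313)]])
im,d=optics.get_image('wrist'); c=optics.get_calibration('wrist')
V=c['view']
# depth points
for u,v in [(187,153),(384,153),(170,140),(400,142),(270,200),(270,250),(270,300)]:
    z=d[v,u]; a=np.array([(u-c['cx'])/c['fx'],(v-c['cy'])/c['fy']]);r=np.linalg.norm(a)
    ray=np.array([*(a/r*np.tan(r)),1])*z
    w=V[:3,:3].T@(ray-V[:3,3]); print(u,v,np.round(ws(w),4),round(w[2],4))
E
```

```text
t 11.92 tcp [ 0.559  -0.1209  0.0762] stand [-0.0644 -0.0015] xhead 5.58 zax [-0.  0. -1.] F [0.3 0.  0.1] M [ 0. -0. -0.] w 0.0850 q [-0.41  0.28  1.86  0.    1.   -0.51]
[array([-0.1246, -0.0669]), array([-0.1243,  0.0766])]
[array([-0.1249, -0.0652]), array([-0.1246,  0.0745])]
[array([-0.1255, -0.0617]), array([-0.1252,  0.0703])]
[array([-0.0239, -0.0695]), array([-0.0228,  0.0798])]
[array([-0.0312, -0.065 ]), array([-0.0301,  0.0744])]
[array([-0.0385, -0.0606]), array([-0.0375,  0.069 ])]
187 153 [-0.1136 -0.0506] 0.026
384 153 [-0.1142  0.0597] 0.0259
170 140 [-0.1208 -0.0624] 0.0195
400 142 [-0.1206  0.0709] 0.0217
270 200 [-0.0908 -0.0042] 0.0414
270 250 [-0.0686 -0.0041] 0.0543
270 300 [-0.0478 -0.004 ] 0.0677
```

```bash
python3 -m inch '[{"dx":0,"dy":-0.1,"dz":-0.25,"claw":-1,"turn":0},{"dx":0,"dy":-0.2,"dz":-0.2,"claw":-1,"turn":0},{"dx":0,"dy":-0.3,"dz":0,"claw":-1,"turn":0},{"dx":0,"dy":-0.3,"dz":0,"claw":-1,"turn":0},{"dx":0,"dy":-0.2,"dz":0,"claw":-1,"turn":0},{"dx":0,"dy":0,"dz":0,"claw":-1,"turn":0}]'
python3 - <<'E'
from h import *
st()
im,d=optics.get_image('scene'); cv2.imwrite('pics/s18.png',cv2.resize(im[180:340,240:410,::-1],None,fx=3.5,fy=3.5,interpolation=cv2.INTER_CUBIC))
im,d=optics.get_image('wrist'); cv2.imwrite('pics/w18.png',im[:,:,::-1])
E
```

```text
t: 12.47
tool_pos: [0.5475, -0.0081, 0.1211]
tcp_rot: [-0.001, 0.999, 0.051, -0.0]
contact_force: [0.4, 0.3, 0.2]
gripper_width: 0.0854
t 12.47 tcp [ 0.5475 -0.0081  0.1211] stand [-0.1778 -0.002 ] xhead 5.82 zax [-0.001  0.001 -1.   ] F [0.4 0.3 0.2] M [ 0. -0. -0.] w 0.0854 q [-0.22  0.16  1.91  0.    1.07 -0.32]
```

View pics/s18.png

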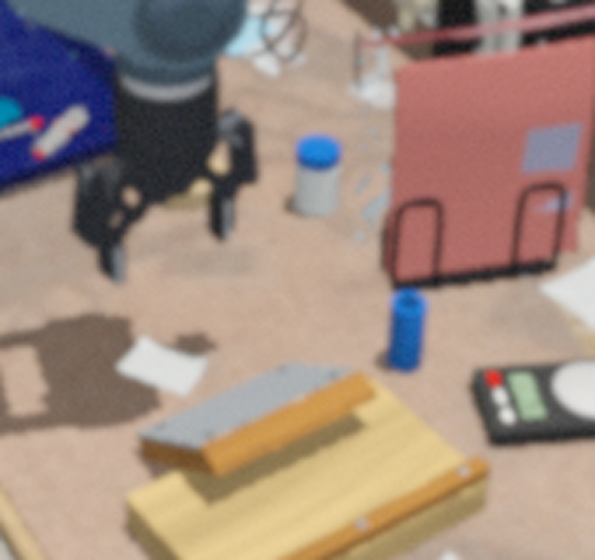

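View pics/w18.png

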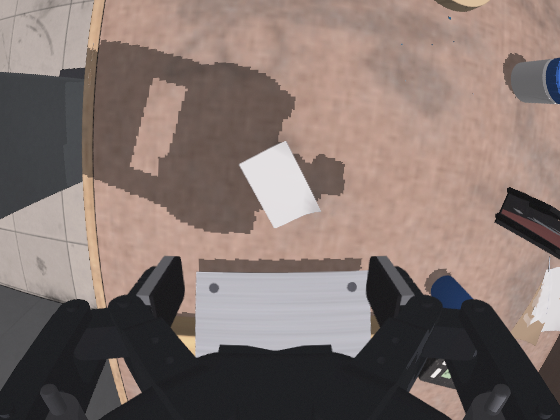

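```bash
python3 -m inch '[{"dx":0.05,"dy":0,"dz":0.3,"claw":-1,"turn":0.002},{"dx":0,"dy":0,"dz":0.35,"claw":-1,"turn":0},{"dx":0,"dy":0,"dz":0.3,"claw":-1,"turn":0},{"dx":0,"dy":0.1,"dz":0.14,"claw":-1,"turn":0},{"dx":0,"dy":0.1,"dz":0.02,"claw":-1,"turn":0},{"dx":0,"dy":0.1,"dz":0,"claw":-1,"turn":0},{"dx":0,"dy":0.1,"dz":0,"claw":-1,"turn":0},{"dx":0,"dy":0.05,"dz":0,"claw":-1,"turn":0},{"dx":0,"dy":0,"dz":0,"claw":-1,"turn":0}]'
python3 - <<'E'
from h import *
st()
im,d=optics.get_image('scene'); cv2.imwrite('pics/s19.png',cv2.resize(im[180:340,240:410,::-1],None,fx=3.5,fy=3.5,interpolation=cv2.INTER_CUBIC))
E
```

```text
t: 13.32
tool_pos: [0.5587, -0.0574, 0.0117]
tcp_rot: [0.0, 0.999, 0.046, 0.001]
contact_force: [-0.9, -0.1, -0.1]
gripper_width: 0.0856
t 13.32 tcp [ 0.5587 -0.0574  0.0117] stand [-0.1276  0.0043] xhead 5.26 zax [ 0.003 -0.001 -1.   ] F [-0.9 -0.1 -0.1] M [ 0. -0.  0.] w 0.0856 q [-0.3   0.38  1.89 -0.    0.87 -0.4 ]
```

View pics/s19.png

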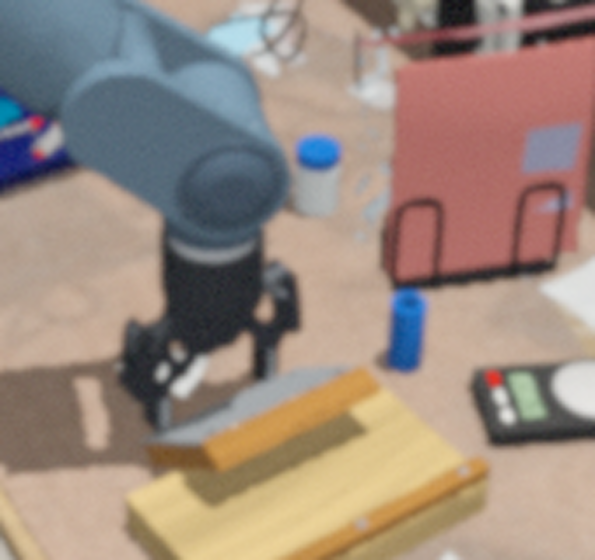

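```bash
python3 -m inch '[{"dx":0,"dy":0.05,"dz":-0.03,"claw":-1,"turn":-0.003},{"dx":0,"dy":0.05,"dz":-0.03,"claw":-1,"turn":0},{"dx":0,"dy":0.05,"dz":-0.03,"claw":-1,"turn":0},{"dx":0,"dy":0,"dz":0,"claw":-1,"turn":0}]'
python3 - <<'E'
from h import *
st()
im,d=optics.get_image('scene'); cv2.imwrite('pics/s20.png',cv2.resize(im[180:340,240:410,::-1],None,fx=3.5,fy=3.5,interpolation=cv2.INTER_CUBIC))
im,d=optics.get_image('wrist'); cv2.imwrite('pics/w20.png',im[:,:,::-1])
E
```

```text
t: 13.7
tool_pos: [0.5585, -0.0699, 0.0198]
tcp_rot: [-0.001, 0.999, 0.05, -0.001]
contact_force: [-2.0, 6.2, -0.3]
gripper_width: 0.0854
t 13.70 tcp [ 0.5585 -0.0699  0.0198] stand [-0.1152  0.003 ] xhead 5.70 zax [-0.001  0.002 -1.   ] F [-2.   6.2 -0.3] M [0.8 0.2 0. ] w 0.0854 q [-0.33  0.37  1.88  0.    0.89 -0.43]
```

View pics/s20.png

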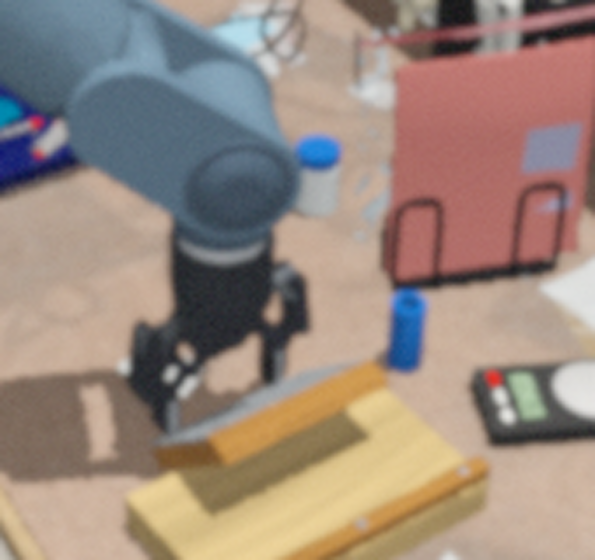

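View pics/w20.png

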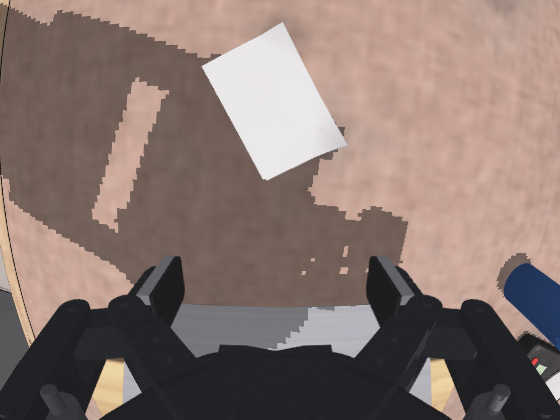

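```bash
python3 -m inch '[{"dx":0,"dy":0.05,"dz":-0.03,"claw":-1,"turn":0},{"dx":0,"dy":0.05,"dz":-0.03,"claw":-1,"turn":0},{"dx":0,"dy":0.05,"dz":-0.03,"claw":-1,"turn":0},{"dx":0,"dy":0,"dz":0,"claw":-1,"turn":0}]'
python3 - <<'E'
from h import *
st()
im,d=optics.get_image('scene'); cv2.imwrite('pics/s21.png',cv2.resize(im[180:340,240:410,::-1],None,fx=3.5,fy=3.5,interpolation=cv2.INTER_CUBIC))
im,d=optics.get_image('wrist'); cv2.imwrite('pics/w21.png',im[:,:,::-1])
E
```

```text
t: 14.13
tool_pos: [0.5585, -0.08, 0.0281]
tcp_rot: [-0.006, 0.999, 0.049, -0.003]
contact_force: [-3.0, 24.9, 4.2]
gripper_width: 0.0854
t 14.13 tcp [ 0.5585 -0.08    0.0281] stand [-0.1051  0.0019] xhead 5.66 zax [-0.006  0.011 -1.   ] F [-3.  24.9  4.2] M [3.8 0.4 0.1] w 0.0854 q [-0.35  0.36  1.88  0.01  0.92 -0.45]
```

View pics/s21.png

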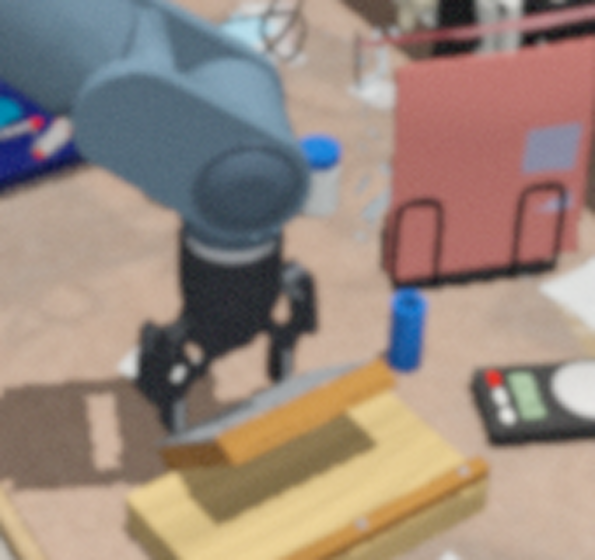

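View pics/w21.png

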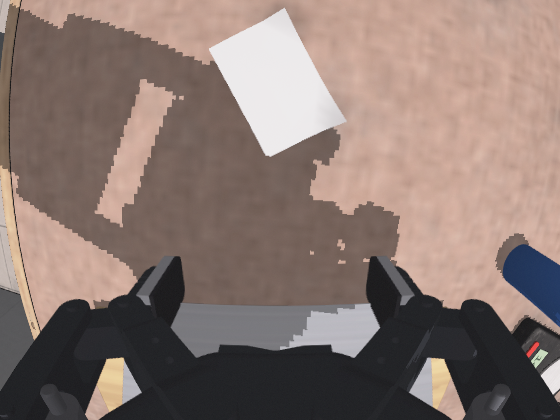

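```bash
cat >> h.py <<'E'
def wd(pts,n='wrist'):
    c=optics.get_calibration(n); im,d=optics.get_image(n); V=c['view']
    for u,v in pts:
        z=np.median(d[v-1:v+2,u-1:u+2]); a=np.array([(u-c['cx'])/c['fx'],(v-c['cy'])/c['fy']]);r=np.linalg.norm(a)
        ray=np.array([*(a/r*np.tan(r)),1])*z if n=='wrist' else np.array([*a,1])*z
        w=V[:3,:3].T@(ray-V[:3,3]); print(u,v,np.round(ws(w),4),round(w[2],4))
    return im
E
python3 -c "
from h import *
wd([(200,308),(200,320),(200,340),(340,308),(340,320),(330,340)])
st()"
```

```text
200 308 [-0.093  -0.0315] 0.0347
200 320 [-0.089  -0.0312] 0.0383
200 340 [-0.0826 -0.0306] 0.0447
340 308 [-0.0938  0.0305] 0.0348
340 320 [-0.0895  0.0304] 0.038
330 340 [-0.083   0.0256] 0.044
t 14.28 tcp [ 0.5584 -0.0799  0.0278] stand [-0.1052  0.0019] xhead 5.71 zax [-0.005  0.01  -1.   ] F [-2.6 23.5  5. ] M [3.6 0.4 0.1] w 0.0854 q [-0.35  0.36  1.88  0.01  0.92 -0.45]
```

```bash
python3 -m inch '[{"dx":0,"dy":-0.02,"dz":-0.03,"claw":-1,"turn":0},{"dx":0,"dy":0,"dz":-0.04,"claw":-1,"turn":0},{"dx":0,"dy":0,"dz":-0.04,"claw":-1,"turn":0},{"dx":0,"dy":0,"dz":0,"claw":-1,"turn":0}]'
python3 - <<'E'
from h import *
st()
im,d=optics.get_image('scene'); cv2.imwrite('pics/s22.png',cv2.resize(im[180:340,240:410,::-1],None,fx=3.5,fy=3.5,interpolation=cv2.INTER_CUBIC))
im=wd([(200,308),(200,320),(200,340),(340,308),(340,320),(330,340)]); cv2.imwrite('pics/w22.png',im[:,:,::-1])
E
```

```text
t: 14.62
tool_pos: [0.5615, -0.0841, 0.041]
tcp_rot: [0.001, 0.999, 0.05, 0.002]
contact_force: [-0.6, 1.0, 0.1]
gripper_width: 0.0853
t 14.62 tcp [ 0.5615 -0.0841  0.041 ] stand [-0.1008  0.0046] xhead 5.76 zax [ 0.003 -0.002 -1.   ] F [-0.6  1.   0.1] M [ 0.  -0.   0.1] w 0.0853 q [-0.35  0.34  1.87 -0.    0.93 -0.45]
200 308 [-0.0856 -0.0303] 0.0431
200 320 [-0.085  -0.0286] 0.0516
200 340 [-0.0737 -0.0298] 0.0522
340 308 [-0.0857  0.0342] 0.0427
340 320 [-0.0856  0.0326] 0.0519
330 340 [-0.0746  0.0291] 0.0523
```

View pics/s22.png

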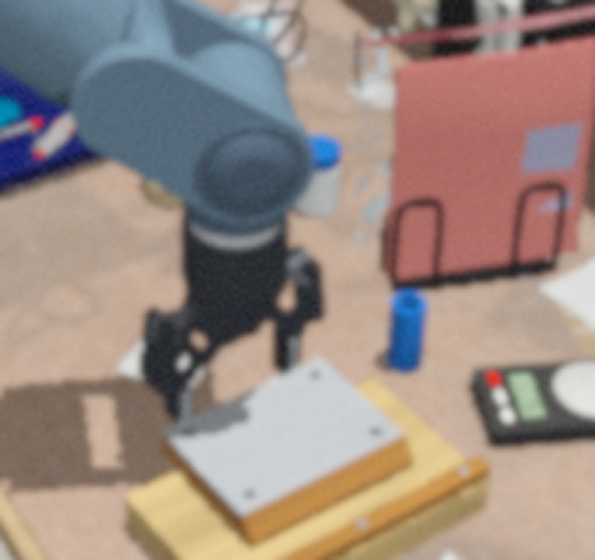

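View pics/w22.png

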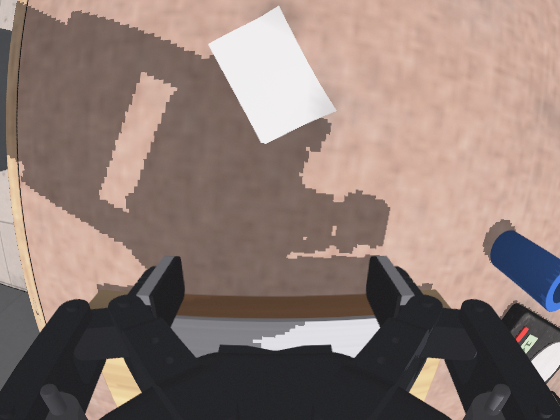

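```bash
python3 -m inch '[{"dx":0,"dy":0.06,"dz":0,"claw":-1,"turn":0.001},{"dx":0,"dy":0.06,"dz":0,"claw":-1,"turn":0},{"dx":0,"dy":0.06,"dz":0,"claw":-1,"turn":0},{"dx":0,"dy":0.06,"dz":0,"claw":-1,"turn":0},{"dx":0,"dy":0.05,"dz":0,"claw":-1,"turn":0},{"dx":0,"dy":0.03,"dz":0,"claw":-1,"turn":0},{"dx":0,"dy":0,"dz":0,"claw":-1,"turn":0}]'
python3 - <<'E'
from h import *
st()
im,d=optics.get_image('scene'); cv2.imwrite('pics/s23.png',cv2.resize(im[180:340,240:410,::-1],None,fx=3.5,fy=3.5,interpolation=cv2.INTER_CUBIC))
E
```

```text
t: 15.3
tool_pos: [0.5631, -0.1134, 0.0394]
tcp_rot: [-0.003, 0.999, 0.049, -0.001]
contact_force: [-2.4, 15.0, 8.2]
gripper_width: 0.0851
t 15.30 tcp [ 0.5631 -0.1134  0.0394] stand [-0.0715  0.0033] xhead 5.59 zax [-0.002  0.006 -1.   ] F [-2.4 15.   8.2] M [ 2.3 -0.   0.4] w 0.0851 q [-0.4   0.35  1.85  0.01  0.94 -0.5 ]
```

View pics/s23.png

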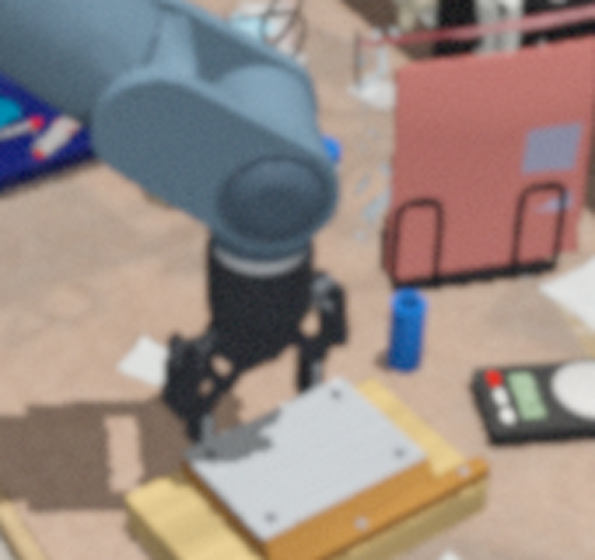

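```bash
python3 -m inch '[{"dx":0,"dy":0.02,"dz":0,"claw":-1,"turn":0},{"dx":0,"dy":0.02,"dz":0,"claw":-1,"turn":0},{"dx":0,"dy":0,"dz":0,"claw":-1,"turn":0},{"dx":0,"dy":0,"dz":0,"claw":-1,"turn":0}]'
python3 -c "
from h import *
st()"
python3 -m inch '[{"dx":0,"dy":-0.08,"dz":0,"claw":-1,"turn":0},{"dx":0,"dy":-0.2,"dz":0,"claw":-1,"turn":0},{"dx":0,"dy":-0.3,"dz":-0.2,"claw":-1,"turn":0},{"dx":0,"dy":-0.3,"dz":-0.3,"claw":-1,"turn":0},{"dx":0,"dy":-0.3,"dz":-0.3,"claw":-1,"turn":0},{"dx":-0.1,"dy":-0.3,"dz":-0.3,"claw":-1,"turn":0},{"dx":-0.2,"dy":-0.3,"dz":-0.3,"claw":-1,"turn":0},{"dx":-0.2,"dy":0,"dz":0,"claw":-1,"turn":0},{"dx":0,"dy":0,"dz":0,"claw":-1,"turn":0},{"dx":0,"dy":0,"dz":0,"claw":-1,"turn":0}]'
python3 - <<'E'
from h import *
st()
im,d=optics.get_image('scene'); cv2.imwrite('pics/s24.png',cv2.resize(im[180:340,240:410,::-1],None,fx=3.5,fy=3.5,interpolation=cv2.INTER_CUBIC))
im,d=optics.get_image('top'); cv2.imwrite('pics/t24.png',cv2.resize(im[165:295,240:430,::-1],None,fx=4,fy=4,interpolation=cv2.INTER_CUBIC))
im,d=optics.get_image('wrist'); cv2.imwrite('pics/w24.png',im[:,:,::-1])
E
```

```text
t: 15.68
tool_pos: [0.5629, -0.1136, 0.0394]
tcp_rot: [-0.006, 0.999, 0.049, -0.001]
contact_force: [-5.0, 30.3, 15.9]
gripper_width: 0.0855
t 15.68 tcp [ 0.5629 -0.1136  0.0394] stand [-0.0712  0.0031] xhead 5.65 zax [-0.004  0.011 -1.   ] F [-5.  30.3 15.9] M [ 4.5 -0.1  0.7] w 0.0855 q [-0.4   0.35  1.85  0.01  0.94 -0.51]
t: 16.52
tool_pos: [0.4998, 0.0467, 0.1734]
tcp_rot: [0.001, 0.999, 0.049, 0.0]
contact_force: [-0.2, -0.1, -0.4]
gripper_width: 0.0854
t 16.52 tcp [0.4998 0.0467 0.1734] stand [-0.2369 -0.0441] xhead 5.57 zax [ 0.001 -0.001 -1.   ] F [-0.2 -0.1 -0.4] M [ 0. -0.  0.] w 0.0854 q [-0.13 -0.02  1.99 -0.    1.17 -0.23]
```

View pics/s24.png

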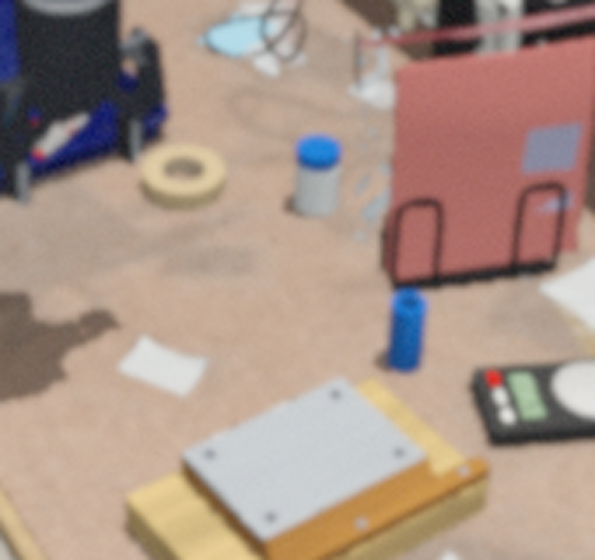

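View pics/t24.png

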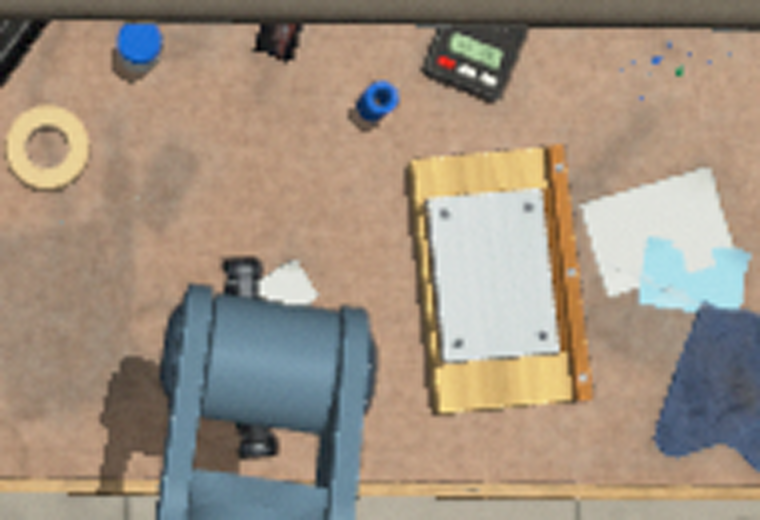

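View pics/w24.png

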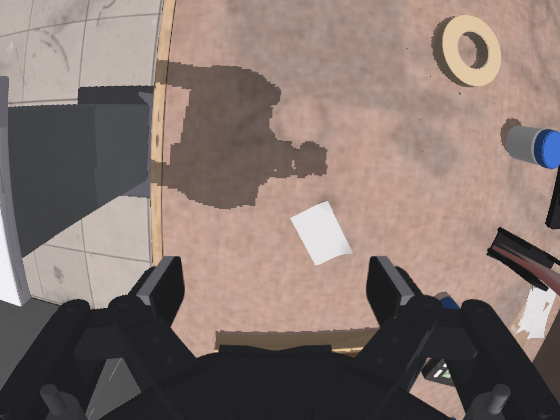

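```bash
python3 - <<'E'
from h import *
def T(x,y,z): return px2w('top',240+(x+.5)/4-.5,165+(y+.5)/4-.5,z)
for q in [(428,198),(545,188),(561,354),(443,362)]: print(q,np.round(ws(T(*q,.052)),4))
for q in [(412,162),(434,414)]: print('stand front',np.round(ws(T(*q,.030)),4))
for q in [(547,148),(575,401)]: print('fence inner top',np.round(ws(T(*q,.044)),4))
for n,q,z in [('wax',(382,95),.06),('jar',(140,42),.062),('tape',(48,147),.018)]: print(n,np.round(T(*q,z),4))
# depth of steel, top camera
wd([(240+444//4,165+230//4),(240+540//4,165+225//4),(240+500//4,165+280//4),(240+455//4,165+330//4),(240+540//4,165+330//4)],'top')
im,d=optics.get_image('scene'); cv2.imwrite('pics/s25.png',cv2.resize(im[275:345,270:390,::-1],None,fx=6,fy=6,interpolation=cv2.INTER_CUBIC))
E
```

```text
(428, 198) [-0.0586  0.0738]
(545, 188) [0.0419 0.0739]
(561, 354) [ 0.0404 -0.0673]
(443, 362) [-0.0598 -0.0654]
stand front [-0.0652  0.1075]
stand front [-0.0679 -0.1096]
fence inner top [0.0494 0.1086]
fence inner top [ 0.0501 -0.1081]
wax [ 0.7214 -0.0789  0.06  ]
jar [0.7637 0.1278 0.062 ]
tape [0.6776 0.2069 0.018 ]
351 222 [-0.046   0.0459] 0.0497
375 221 [0.0355 0.0423] 0.052
365 235 [-0.0038 -0.0021] 0.0534
353 247 [-0.0485 -0.039 ] 0.0533
375 247 [ 0.026  -0.0454] 0.0525
```

View pics/s25.png

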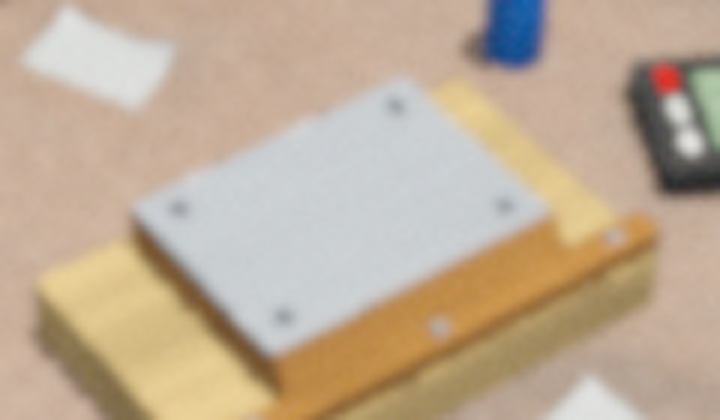

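```bash
python3 -c "
from h import *
st(); print(robot.finish_job())"
```

```text
t 16.77 tcp [0.5004 0.0466 0.1728] stand [-0.2367 -0.0436] xhead 5.52 zax [-0.001 -0.    -1.   ] F [ 0.3 -0.3  0.2] M [-0.1  0.  -0. ] w 0.0852 q [-0.13 -0.02  1.99 -0.    1.17 -0.23]
the job is handed in; nothing more can be done
None
```

The board is now flat on the bed, steel face up and against the fence. I handed the job in at 16.8 s.

**What I did:**
- I pushed the board square against the stand's front with both open fingers.
- The tool can't tilt, so I raised the undercut edge by friction until the board stood upright by itself. I then went behind the steel face and tipped the board onto the stand.
- It came to rest aslant. I pushed it up over the front edge until it dropped flat, then pushed it back to the fence with about 30 N before backing away.

**Last checks:**
- **Position along the bed:** in the top camera the front edge measures 58.6 and 59.8 mm ahead of the stand's centre at its two ends. It should be 59 mm when the board touches the fence. The 1.2 mm difference is within the calibration error, and the stand's own front edge shows a similar slant in the same view.
- **Flatness:** depth readings on the steel are 50 to 53 mm against the 52 mm it should be. One corner reading was 49.7 mm, which I took as noise.
- **Ends:** the board spans about -67 to +74 mm across the stand's ±110 mm, so nothing sticks out.
- **Other items:** the jar, wax tube and tape roll look unmoved in the camera images.
- **Robot:** it was touching nothing at the end. The highest wrist force I read was about 71 N (limit 120), while the board jammed briefly half-way up. I read the force only at the end of each move, so short peaks in between could have been missed.

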